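# Load and start the bearing run-in rig

## Task

Load the run-in rig with the repaired bearing housings: first pull its lever fully towards the robot to stop it, then push every housing on the bench fully down onto a spigot of its own (any one) with its eyelet over that spigot's pin hole, and lock each with a pin from the rack, put down through the eyelet until the pin's shoulder is home on the lug. When all are locked, push the lever fully away to start the rig; leave spare pins in the rack and the other things on the bench where they are.

Things in the scene. Friction and masses are not known exactly. Their poses are not given: they have to be found in the camera images.
- rig: run-in rig, fixed: grey plate 160 mm (x) by 380 (y), 50 high; origin: centre of underside; x away from the robot at yaw 0, z up. Three upright steel spigots in a row along y, 105 mm apart, each 26 mm across, 58 high, the top 14 mm tapering to 14 across. 52 mm from each towards the rig's -x (robot's side) is its vertical pin hole, 18 mm across, through the plate. Start lever at the row's -y end
- spigot1 (a point): foot of spigot 1 on its axis, on the plate's top face (50 mm above the bench), at the rig's y = -50 mm, x = 0; axes as the rig; its pin hole is 52 mm to the rig's -x
- spigot2 (a point): foot of spigot 2 on its axis, on the plate's top face (50 mm above the bench), at the rig's y = 55 mm, x = 0; axes as the rig; its pin hole is 52 mm to the rig's -x
- spigot3 (a point): foot of spigot 3 on its axis, on the plate's top face (50 mm above the bench), at the rig's y = 160 mm, x = 0; axes as the rig; its pin hole is 52 mm to the rig's -x
- lever (a joint): rig's start lever, rad: 0 = off, leaning to the rig's -x (towards the robot); 1.0 = running, leaning to +x (away). It swings about an axis along the rig's y, 72 mm above the bench, needs about 1 N at its knob and stays where it is left. Starts near 1
- lever_tip (a point): centre of the lever's round black knob, 26 mm across, on a 10 mm bar 80 mm long; at either end of the swing 142 mm above the bench and 38 mm from the pivot in the rig's x (152 mm high midway). Pivot at the rig's x = 0, y = -150 mm, on a block 70 by 50 mm, 25 mm high, with a boss to 85 mm above the bench
- housing1: bearing housing (may be absent), 0.3-0.6 kg: upright aluminium sleeve 70 mm tall, 42 outside, 30 mm bore right through, heavy steel foot flange 74 across, 8 thick; flat lug 8 thick on its -x side with an eyelet, hole 18 mm, 30 outside, 52 mm from the sleeve's axis. Origin: on the axis at the underside; z up. Seated with its axes along the rig's, the eyelet is over the pin hole
- eye1 (a point): centre of the eyelet of housing 1, at the lug's top face (8 mm above the housing's underside)
- housing2: bearing housing (may be absent), 0.3-0.6 kg: upright aluminium sleeve 70 mm tall, 42 outside, 30 mm bore right through, heavy steel foot flange 74 across, 8 thick; flat lug 8 thick on its -x side with an eyelet, hole 18 mm, 30 outside, 52 mm from the sleeve's axis. Origin: on the axis at the underside; z up. Seated with its axes along the rig's, the eyelet is over the pin hole
- eye2 (a point): centre of the eyelet of housing 2, at the lug's top face (8 mm above the housing's underside)
- housing3: bearing housing (may be absent), 0.3-0.6 kg: upright aluminium sleeve 70 mm tall, 42 outside, 30 mm bore right through, heavy steel foot flange 74 across, 8 thick; flat lug 8 thick on its -x side with an eyelet, hole 18 mm, 30 outside, 52 mm from the sleeve's axis. Origin: on the axis at the underside; z up. Seated with its axes along the rig's, the eyelet is over the pin hole
- eye3 (a point): centre of the eyelet of housing 3, at the lug's top face (8 mm above the housing's underside)
- pin1: steel lock pin, 100 mm long, 0.12 kg: shank 10 mm across, 50 long, rounded tip; then a round grip head 22 across, 50 long, whose shoulder stops on the lug. Origin: at the tip, on the axis; z along the pin to the head. Starts upright in the rack, tip on the bench. Fully home in the rig its tip is 8 mm above the bench
- pin2: steel lock pin, 100 mm long, 0.12 kg: shank 10 mm across, 50 long, rounded tip; then a round grip head 22 across, 50 long, whose shoulder stops on the lug. Origin: at the tip, on the axis; z along the pin to the head. Starts upright in the rack, tip on the bench. Fully home in the rig its tip is 8 mm above the bench
- pin3: steel lock pin, 100 mm long, 0.12 kg: shank 10 mm across, 50 long, rounded tip; then a round grip head 22 across, 50 long, whose shoulder stops on the lug. Origin: at the tip, on the axis; z along the pin to the head. Starts upright in the rack, tip on the bench. Fully home in the rig its tip is 8 mm above the bench
- rack: wooden pin rack, 200 mm (its x) by 60 mm, 45 mm high, fixed; three through holes 11.5 mm in diameter in a row along x, 65 mm apart, the middle one at the centre. Origin: centre of its underside
- oil_bottle: orange oil bottle with black cap, 52 mm across, 130 mm tall; a bystander, loose, origin at its underside
- glue_bottle: white glue bottle with red cap, 38 mm across, 100 mm tall; a bystander, loose, origin at its underside
- jar: glass jar with steel cap, 66 mm across, 70 mm tall; a bystander, loose, origin at its underside
- tape: blue tape roll lying flat, 90 mm across, 19 mm tall; a bystander, loose, origin at its underside
- screwdriver: screwdriver with a red handle, lying; a bystander, loose, origin at its underside
- can: green can, 60 mm across, 110 mm tall; a bystander, loose, origin at its underside
Not all that is in view belongs to the job. Leave any orange or purple look-alike of the pin1 alone.

How it is judged:
By the outcome, as a careful person would: the job done as asked, in the order asked, and still so for the second after the job is handed in, with the robot touching nothing.
Of housing1, housing2, housing3 only 2 to 3 are there at a start; the rules pass over those that are not, and their reading is None.
At some moment in a run one of housing1, housing2, housing3 may be knocked a few centimetres aside while the robot is not near it.
It also fails if it takes over 210 s, if anything falls off the work surface, if the arm or the gripper's body presses on something with over 40 N, if the wrist force passes 120 N, or if a joint passes its speed limit or range.

## Robot

A 7-joint arm with a two-finger parallel gripper is mounted at the origin on the work surface. World frame = base frame: x ahead of the robot, y to its left, z up, the work surface at z = 0. Lengths are in m, angles in rad, forces in N, time in s.
With the tool pointing down it reaches from about 0.4 to 0.925 m from the base axis. Payload 5.6 kg.
Tool frame: the origin (TCP) lies midway between the tips of the shut fingers; the grasp point (between the pads) lies 19 mm behind it; z points along the fingers, y is the line along which they close (so a half turn about z gives the same grasp; the last joint's range is limited). The gripper opens to 85 mm and grips with 20 to 120 N. Pads are 22 mm wide; open, the fingers measure 114 mm over their backs; the gripper's body (76 mm by 85 mm) begins 54 mm behind the grasp point. The pads swing forward as they close: fully open they stand 13 mm farther back than shut.
Start: joints at [-0.043, 0.468, -0.012, 1.603, 0.006, 1.071, -0.056], TCP at [0.65, -0, 0.231] pointing down, gripper open.
Joint ranges: [-2.53, 2.53], [-0.31, 2.02], [-1.57, 1.55], [0.28, 2.44], [-1.29, 4.43], [0.15, 1.84], [-2.92, 2.92]. Speed limits (rad/s): [2.57, 2.57, 3.14, 3.14, 3.14, 3.14, 3.14].

## Interface

Orientations are given as a unit quaternion [x, y, z, w].
In Python, from plant import env gives the robot as it stands.
- The arm moves only by the tool arm_command, never from a script. Its argument "targets" is text: rows parted by semicolons, each of 7 numbers parted by spaces: the finger opening in mm, from 0 to 85.4, then the shift along the tool's x, y, z in mm, then the turn, a rotation vector about the tool's x, y, z in degrees. In form: claw x y z ax ay az; .... A call has 1 to 8 rows; each row is the pose to reach, as a shift and turn from the pose commanded when the call began, along the tool's axes at that moment; what a row does not reach only later rows make up. A row lasts 1/12 s, in which the tool goes at most 41.7 mm and 7.16 degrees, less where a joint would pass 70% of its speed; a pose out of reach is approached as far as the arm can. A call with a gripper value outside its range is refused whole. The fingers move at their own pace and stop on an object; "grip_force" is the grip in N (left out, the last holds). Time passes only in rows, so rows that repeat a pose let the fingers close. It gives the time, the measured TCP pose, the force, the opening and the grip force at its end, in the units of the state.
- env.observe(): the state, without advancing time (a new reading comes with each control period).
- env.capture(name): name is "scene" or "side" or "wrist"; returns (picture, depth): 384x512x3 uint8, red, green, blue; 384x512 float32, m along the optical axis (not along the pixel's ray), 0 where there is no reading.
- env.camera_model(name): a dict with "vfov" (degrees; the focal length in pixels is half the picture's height over the tangent of half this angle, whatever the lens; pixels are square), "cx", "cy" (the principal point, pixels), "k1" (the pictures are not rectified: a ray, as slopes to the right and down, at radius r is drawn at 1 + k1 r^2 times it, then the intrinsics apply), "R" (3x3) and "t" (3): a world point X has camera coordinates R X + t. Camera axes: x right, y down, z forward; pixel columns grow to the right and rows downward; lengths in m; the calibration is good to about 2 mm. A picture is of the moment at which its call begins: read the wrist's pose just before it. camera_model takes no time and is no camera call; for the wrist camera it gives the pose at the moment of the call.
- env.finish_job(): hands the job in; it is judged then, once.
The state is a dict: "t": time; "joint_positions": joint angles; "joint_velocities": joint speeds; "tau": joint torques, N m; "eef_pos": TCP position; "eef_rot": TCP orientation; "wrist_force": force on the tool from outside, world axes, zero at the start; "moment": the same for the moment, N m; "grip_width": finger opening in m; "gripper_force": force on a finger pad.
Only numpy, scipy, OpenCV 4.12 (cv2) and the standard library are available. Lean on these libraries where they do the work, as an engineer would, in place of code of your own. Each camera call takes 0.05 s, during which the arm holds its last target. There are 200 camera calls.

## Working session

There is one attempt and no reset: what is moved stays moved. The work goes in short steps, Python scripts to look and compute and a tool call to move; the robot and the scene stay as the last step left them, time stands still between calls to the robot, and variables do not carry over. Pictures are saved under pics/ and viewed, at most 16 in all, crops included, and the job is handed in when it is done.

Besides the shell and the picture viewer there is one more tool, called after "Emit:" by a JSON object that holds its "fn" and its "kwargs". arm_command: Moves the arm, as the interface text tells. Its arguments: {"type":"object","properties":{"targets":{"type":"string"},"grip_force":{"type":"number"}},"required":["targets"]}

```bash
ls; mkdir -p pics
python3 - <<'E'
from plant import env
import cv2,numpy as np
print(env.observe())
for n in ["scene","side","wrist"]:
    m=env.camera_model(n);print(n,m)
    p,d=env.capture(n); cv2.imwrite(f"pics/{n}0.png",p[...,::-1]); np.savez(f"pics/{n}0.npz",p=p,d=d,**m)
E
```

```text
pics
{'t': 0.0, 'joint_positions': array([-0.04298635,  0.46837752, -0.01158919,  1.60367786,  0.00601107,
        1.0713918 , -0.05629962]), 'joint_velocities': array([-2.72587686e-05, -1.34083683e-03, -1.58936885e-04,  3.31851545e-05,
        1.41813150e-04, -2.41484695e-04,  1.17555507e-03]), 'tau': array([-1.81076980e-04, -5.32374322e+01,  2.12178100e-02, -2.51299274e+01,
        1.13576866e-02,  7.69772858e-03, -1.10212341e-06]), 'eef_pos': array([ 6.49416302e-01, -9.01326678e-05,  2.30315657e-01]), 'eef_rot': array([ 7.07136119e-01,  7.07076857e-01, -6.91927773e-04, -5.91367001e-04]), 'wrist_force': array([ 1.06247141, -0.06647097,  0.20665581]), 'moment': array([0.02610502, 0.02862367, 0.06838708]), 'gripper_force': 0.0, 'grip_width': 0.0853135243436382}
scene {'vfov': 44.26770477316191, 'cx': 259.3082699209285, 'cy': 190.15477833220095, 'k1': -0.19239520146849942, 'R': array([[-2.96640115e-01,  9.54989090e-01, -6.92919990e-04],
       [ 7.99395691e-01,  2.47912376e-01, -5.47271398e-01],
       [-5.22466431e-01, -1.62896568e-01, -8.36954919e-01]]), 't': array([ 0.16630537, -0.39851802,  1.50744465])}
side {'vfov': 47.5764182704691, 'cx': 256.986818038367, 'cy': 193.1381934160891, 'k1': -0.11540497059242198, 'R': array([[ 0.96141729, -0.27456722, -0.01701889],
       [-0.14690415, -0.46012095, -0.87561857],
       [ 0.23258541,  0.84433497, -0.4827033 ]]), 't': array([-0.55190259,  0.19994913,  0.99015648])}
wrist {'vfov': 58.44567099192229, 'cx': 254.91648213308324, 'cy': 192.45468195641925, 'k1': -0.03483811744375228, 'R': array([[ 9.99998842e-01,  6.39634537e-04, -1.38073273e-03],
       [ 1.03431323e-03, -9.51245780e-01,  3.08432158e-01],
       [-1.11613232e-03, -3.08433229e-01, -9.51245340e-01]]), 't': array([-0.64913877, -0.03924104,  0.38039878])}
```

View pics/scene0.png

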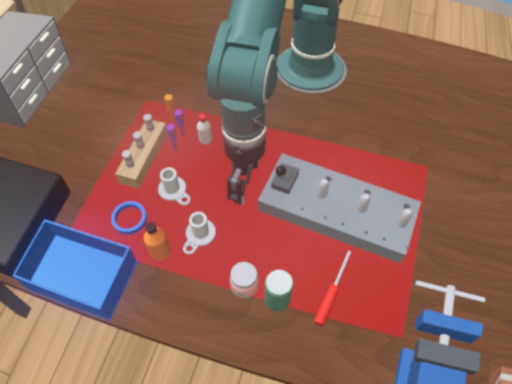

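View pics/side0.png

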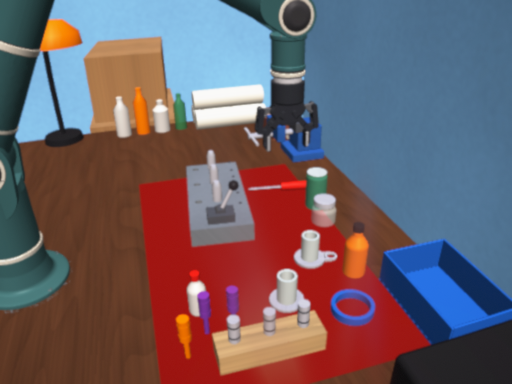

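The scene view shows two housings, at about (170,182) and (199,228). The rack is at (140,152) with three grey-headed pins, and the purple and orange look-alikes stand loose at (180,122), (171,135) and (168,102). The rig's spigots are at (324,185), (364,200) and (405,213), and the lever knob is at (281,171).

```bash
cat > h.py <<'E'
import numpy as np,cv2,os
from plant import env
from scipy.spatial.transform import Rotation as Ro
def K(m):
    f=192/np.tan(np.radians(float(m["vfov"])/2)); return f
def slopes(m,uv):
    uv=np.atleast_2d(uv).astype(float); d=(uv-[float(m["cx"]),float(m["cy"])])/K(m); s=d.copy()
    for _ in range(8): s=d/(1+float(m["k1"])*(s**2).sum(1,keepdims=True))
    return s
def ray(m,uv):
    s=slopes(m,uv); c=-m["R"].T@m["t"]; return c,np.c_[s,np.ones(len(s))]@m["R"]
def onplane(m,uv,z):
    c,d=ray(m,uv); return c+d*((z-c[2])/d[:,2])[:,None]
def proj(m,X):
    c=np.atleast_2d(X)@m["R"].T+m["t"]; s=c[:,:2]/c[:,2:]; s=s*(1+float(m["k1"])*(s**2).sum(1,keepdims=True))
    return s*K(m)+[float(m["cx"]),float(m["cy"])]
def tri(ms,uvs):
    A=np.zeros((3,3));b=np.zeros(3)
    for m,uv in zip(ms,uvs):
        c,d=ray(m,uv);d=d[0]/np.linalg.norm(d[0]);P=np.eye(3)-np.outer(d,d);A+=P;b+=P@c
    X=np.linalg.solve(A,b); return X,[proj(m,X)[0]-uv for m,uv in zip(ms,uvs)]
def cloud(m,d):
    v,u=np.mgrid[:384,:512]; c,r=ray(m,np.c_[u.ravel(),v.ravel()]); X=c+r*d.reshape(-1,1); X[d.ravel()==0]=np.nan
    return X.reshape(384,512,3)
def snap(n,name):
    m=env.camera_model(n); p,d=env.capture(n); cv2.imwrite(f"pics/{name}.png",p[...,::-1]); np.savez(f"pics/{name}.npz",p=p,d=d,**m); return m,p,d
def load(name):
    z=np.load(f"pics/{name}.npz"); return z,z["p"],z["d"]
def move(dst,yaw=None):
    """print tool-frame shift (mm) to dst and the twist about tool z (deg) that puts tool y along world yaw"""
    o=env.observe(); R=Ro.from_quat(o["eef_rot"]); s=R.inv().apply(np.array(dst)-o["eef_pos"])*1000
    print("shift",s.round(1),"tilt",R.as_matrix()[:,2].round(3),"tool y yaw",np.degrees(np.arctan2(*R.as_matrix()[1::-1,1])).round(2))
E
python3 - <<'E'
from h import *
out=np.zeros((600,520,3),np.uint8); hm=np.full((600,520),-1.)
for n in ["side0","scene0"]:
    m,p,d=load(n); X=cloud(m,d).reshape(-1,3); c=p.reshape(-1,3)
    ok=np.isfinite(X).all(1)&(X[:,2]<.2)&(X[:,0]>.3)&(X[:,0]<.95)&(abs(X[:,1])<.55)
    X=X[ok];c=c[ok]
    r=((.95-X[:,0])/.0011).astype(int); k=((.55-X[:,1])/.00215).astype(int)
    print(n,ok.sum(),'bench z',np.median(X[:,2]))
for n in ["scene0","side0"]:
    m,p,d=load(n);X=cloud(m,d)
    for lab,uvs in {"scene0":dict(h1=(170,172),h2=(198,217),knob=(281,171),s1=(324,181),s2=(364,194),s3=(406,207),p1=(149,117),p2=(139,135),p3=(127,154)),
       "side0":dict(h1=(287,272),h2=(310,235),knob=(233,185),s1=(216,181),s2=(211,155),p1=(234,318),p2=(269,311),p3=(304,302))}[n].items():
        print(n,lab,X[uvs[1],uvs[0]].round(3))
for n in ["scene0","side0"]:
    im=cv2.imread(f"pics/{n}.png"); 
a=cv2.resize(cv2.imread("pics/scene0.png")[80:270,90:430],None,fx=2.3,fy=2.3,interpolation=cv2.INTER_CUBIC); cv2.imwrite("pics/c1.png",a); print(a.shape)
E
```

```text
side0 66407 bench z 0.0016320968817229442
scene0 99005 bench z 0.0029571904301055607
scene0 h1 [ 0.557 -0.242  0.061]
scene0 h2 [ 0.656 -0.126  0.055]
scene0 knob [0.535 0.045 0.155]
scene0 s1 [0.502 0.144 0.11 ]
scene0 s2 [0.467 0.248 0.048]
scene0 s3 [0.461 0.361 0.031]
scene0 p1 [ 0.432 -0.351  0.105]
scene0 p2 [ 0.496 -0.351  0.102]
scene0 p3 [ 0.561 -0.354  0.101]
side0 h1 [ 0.574 -0.23   0.066]
side0 h2 [ 0.674 -0.11   0.061]
side0 knob [0.524 0.029 0.148]
side0 s1 [0.502 0.146 0.105]
side0 s2 [0.524 0.342 0.096]
side0 p1 [ 0.432 -0.359  0.1  ]
side0 p2 [ 0.495 -0.36   0.1  ]
side0 p3 [ 0.562 -0.356  0.099]
(437, 782, 3)
```

View pics/wrist0.png

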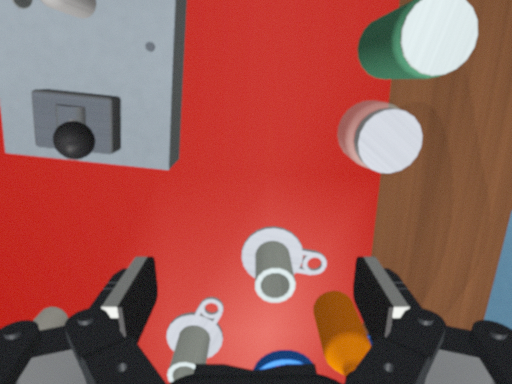

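View pics/c1.png

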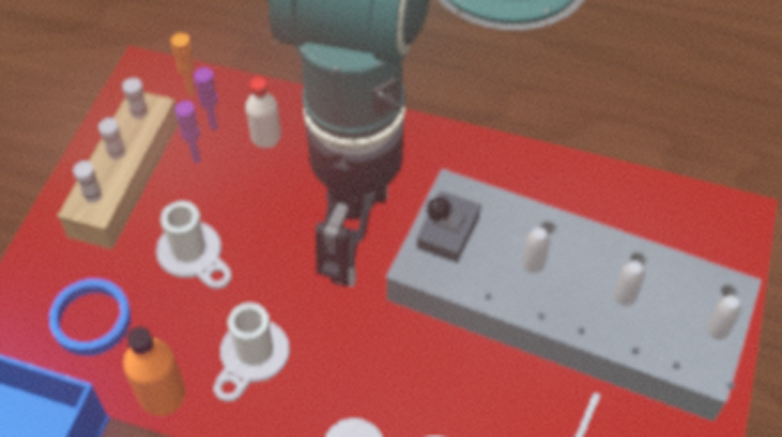

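The crop confirms two housings and three grey pins standing in the rack, which are the ones to use. The orange and purple ones stand loose beside it, so I'll leave them. The rig's yaw is close to 0 and the lever leans away from the robot. Next I'll look at the rig with the wrist camera from two places.

Emit:
{"fn": "arm_command", "kwargs": {"targets": "85 30 -15 -12 0 0 0;85 60 -30 -25 0 0 0;85 95 -50 -40 0 0 0;85 130 -68 -52 0 0 0;85 160 -85 -65 0 0 0;85 195 -100 -80 0 0 0;85 230 -120 -100 0 0 0;85 250 -130 -100 0 0 0"}}

```text
t: 0.82
eef_pos: [0.5187, 0.2544, 0.3348]
eef_rot: [0.706, 0.708, 0.003, 0.0]
wrist_force: [1.2, 1.4, 0.2]
grip_width: 0.0849
gripper_force: 0.0
```

Emit:
{"fn": "arm_command", "kwargs": {"targets": "85 0 0 0 0 0 0;85 0 0 0 0 0 0;85 0 0 0 0 0 0"}}

```text
t: 1.07
eef_pos: [0.5203, 0.2489, 0.3307]
eef_rot: [0.707, 0.707, -0.001, 0.0]
wrist_force: [0.0, -0.7, 0.4]
grip_width: 0.0849
gripper_force: 0.0
```

Run:
```python
from h import *
snap("wrist","w1"); snap("scene","s1"); snap("side","d1"); print(env.observe()["eef_pos"],env.observe()["t"])
```

```text
[0.52069863 0.24822768 0.3306687 ] 1.2167
```

Emit:
{"fn": "arm_command", "kwargs": {"targets": "85 -30 0 0 0 0 0;85 -65 0 0 0 0 0;85 -100 0 0 0 0 0;85 -130 0 0 0 0 0;85 -150 0 0 0 0 0;85 -150 0 0 0 0 0;85 -150 0 0 0 0 0;85 -150 0 0 0 0 0"}}

```text
t: 1.88
eef_pos: [0.5201, 0.1002, 0.3312]
eef_rot: [0.707, 0.707, 0.0, -0.0]
wrist_force: [-0.5, 1.0, -0.4]
grip_width: 0.085
gripper_force: 0.0
```

Run:
```python
from h import *
snap("wrist","w2"); print(env.observe()["eef_pos"],env.observe()["t"])
a=cv2.imread("pics/w1.png");b=cv2.imread("pics/w2.png");cv2.imwrite("pics/w12.png",cv2.resize(np.vstack([a[:300],b[:300]]),None,fx=1,fy=1))
```

```text
[0.51998501 0.10090553 0.33111023] 1.9333
```

View pics/w12.png

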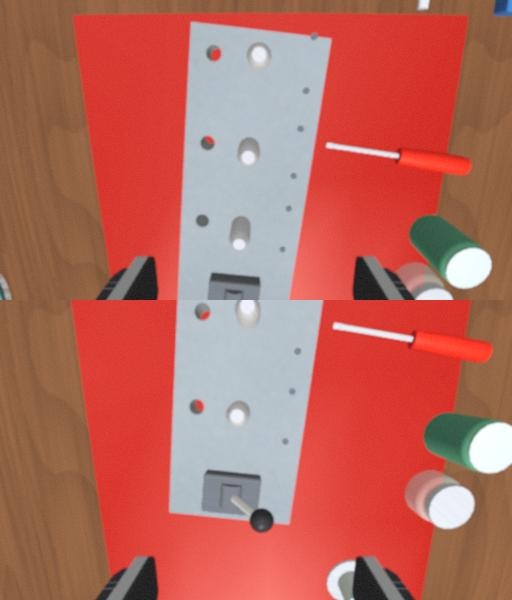

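The wrist views show the three pin holes at (214,53), (208,143) and (202,220) in the upper picture, with each spigot to their right. The lever knob is at (261,220) in the lower one. Now I'll measure them.

Run:
```python
from h import *
def blob(mask,uv,r):
    k=np.zeros_like(mask,np.uint8); cv2.circle(k,uv,r,1,-1); n,l,s,c=cv2.connectedComponentsWithStats((mask&(k>0)).astype(np.uint8))
    if n<2: return None
    i=1+np.argmax(s[1:,4]); return c[i],s[i,4]
holes={}
for nm,hs,ss in [("w1",[(214,53),(208,143),(202,220)],[(260,54),(248,156),(239,243)]),("w2",[(203,12),(196,107)],[(249,10),(237,115)])]:
    m,p,d=load(nm); p=p.astype(int); g=p.mean(2)
    red=(p[...,0]-p[...,1]>40)|(g<125)
    wht=g>225
    for h in hs:
        b=blob(red,h,13); print(nm,"hole",b, onplane(m,b[0],.05).round(4), "gray near",g[h[1],h[0]+16])
    for s in ss:
        b=blob(wht,s,14); print(nm,"top",b, b and onplane(m,b[0],.108).round(4), g[s[1],s[0]])
    # plate height check from depth
    X=cloud(m,d); print("plate z",np.median(X[hs[0][1]+20:hs[0][1]+30,210:225,2]), 'bench',np.median(X[100:200,120:150,2]))
# knob
uv=[];ms=[]
for nm,c in [("w2",(261,220)),("s1",(281,171)),("d1",(233,185)),("w0",None)]:
    if c is None: continue
    m,p,d=load(nm); b=blob(p.max(2)<60,c,14); print(nm,b); ms.append(m);uv.append(b[0])
print(tri(ms,uv)); print(tri(ms[:2],uv[:2])); print(tri([ms[0],ms[2]],[uv[0],uv[2]]),onplane(ms[0],uv[0],.142))
```

```text
w1 hole (array([214.        ,  53.76433121]), np.int32(157)) [[0.473  0.3599 0.05  ]] gray near 189.66666666666666
w1 hole (array([207.35971223, 142.07913669]), np.int32(139)) [[0.4612 0.2575 0.05  ]] gray near 190.66666666666666
w1 hole (array([201.94949495, 220.17171717]), np.int32(99)) [[0.4495 0.1529 0.05  ]] gray near 191.66666666666666
w1 top (array([258.65068493,  54.47945205]), np.int32(146)) [[0.5239 0.355  0.108 ]] 240.33333333333334
w1 top (array([247.80357143, 157.33035714]), np.int32(112)) [[0.5125 0.2507 0.108 ]] 241.33333333333334
w1 top (array([238.55696203, 244.03797468]), np.int32(79)) [[0.5009 0.1468 0.108 ]] 240.33333333333334
plate z nan bench nan
w2 hole (array([201.97391304,  14.13043478]), np.int32(115)) [[0.4606 0.2536 0.05  ]] gray near 195.33333333333334
w2 hole (array([196.84459459, 106.12162162]), np.int32(148)) [[0.4501 0.1527 0.05  ]] gray near 195.0
w2 top (array([247.05389222,   6.4491018 ]), np.int32(167)) [[0.5124 0.2503 0.108 ]] 241.0
w2 top (array([236.60150376, 116.10526316]), np.int32(133)) [[0.5009 0.1463 0.108 ]] 245.0
plate z nan bench nan
w2 (array([260.95698925, 215.66666667]), np.int32(186))
s1 NoneTraceback (most recent call last):
  File "<stdin>", line 21, in <module>
TypeError: 'NoneType' object is not subscriptable
```

Run:
```python
from h import *
uv=[];ms=[]
for nm,c in [("w2",(261,220)),("d1",(233,185)),("s1",(281,171))]:
    m,p,d=load(nm); k=np.zeros((384,512),np.uint8); cv2.circle(k,c,11,1,-1)
    q=p.max(2).astype(int); ys,xs=np.nonzero((q<(75 if nm!='s1' else 60))&(k>0)); b=np.array([xs.mean(),ys.mean()]) if len(xs) else None; print(nm,b,len(xs),q[c[1],c[0]])
    if b is not None: ms.append(m);uv.append(b)
print(tri(ms[:2],uv[:2])); print(onplane(ms[0],uv[0],.142))
```

```text
w2 [261.18367347 218.41496599] 294 79
d1 [233.05 184.95] 60 63
s1 None 0 84
(array([0.52690749, 0.04399414, 0.14003031]), [array([0.27229884, 0.05034839]), array([-0.11557726,  0.01684962])])
[[0.52658273 0.044857   0.142     ]]
```

Emit:
{"fn": "arm_command", "kwargs": {"targets": "60 -30 5 20 0 0 3;60 -58 8 40 0 0 6.3;60 -58 8 70 0 0 6.3;60 -58 8 100 0 0 6.3;60 -58 8 100 0 0 6.3;60 -58 8 100 0 0 6.3;60 -58 8 100 0 0 6.3;60 -58 8 100 0 0 6.3"}}

```text
t: 2.6
eef_pos: [0.5294, 0.0429, 0.2333]
eef_rot: [0.744, 0.668, 0.001, 0.001]
wrist_force: [-0.1, 0.2, -0.6]
grip_width: 0.06
gripper_force: 0.0
```

Emit:
{"fn": "arm_command", "kwargs": {"targets": "60 0 0 30 0 0 0;60 0 0 65 0 0 0;60 0 0 100 0 0 0;60 0 0 100 0 0 0;40 0 0 100 0 0 0;40 0 0 100 0 0 0;40 0 0 100 0 0 0;40 0 0 100 0 0 0"}}

```text
t: 3.27
eef_pos: [0.5297, 0.0422, 0.1337]
eef_rot: [0.745, 0.667, 0.002, 0.001]
wrist_force: [0.3, -0.4, -0.2]
grip_width: 0.0399
gripper_force: 0.0
```

Emit:
{"fn": "arm_command", "kwargs": {"targets": "40 0 -12 0 0 0 0;40 0 -24 0 0 0 0;40 0 -36 0 0 0 0;40 0 -48 0 0 0 0;40 0 -60 0 0 0 0;40 0 -72 0 0 0 0;40 0 -80 0 0 0 0;40 0 -86 0 0 0 0"}}

```text
t: 3.93
eef_pos: [0.444, 0.0515, 0.1326]
eef_rot: [0.745, 0.667, 0.002, 0.002]
wrist_force: [15.5, -3.3, -9.0]
grip_width: 0.0402
gripper_force: 8.3
```

Emit:
{"fn": "arm_command", "kwargs": {"targets": "40 0 -2 0 0 0 0;40 0 -4 0 0 0 0;40 0 -4 0 0 0 0;40 0 -4 0 0 0 0"}}

```text
t: 4.27
eef_pos: [0.4442, 0.0517, 0.1331]
eef_rot: [0.745, 0.667, 0.005, 0.004]
wrist_force: [12.2, -1.8, -5.2]
grip_width: 0.0401
gripper_force: 5.8
```

The lever reached its off stop: the force rose to 15 N and the tool stopped moving. I'll back off and go to look at the housings and pins.

Emit:
{"fn": "arm_command", "kwargs": {"targets": "40 0 8 0 0 0 0;60 0 8 -30 0 0 0;60 0 8 -65 0 0 0;60 0 8 -100 0 0 0;60 0 8 -140 0 0 0;60 0 8 -180 0 0 0;60 0 8 -200 0 0 0;60 0 8 -200 0 0 0"}}

```text
t: 4.93
eef_pos: [0.449, 0.0514, 0.3369]
eef_rot: [0.745, 0.667, 0.004, 0.003]
wrist_force: [1.3, -0.1, -1.3]
grip_width: 0.0601
gripper_force: 0.0
```

Emit:
{"fn": "arm_command", "kwargs": {"targets": "85 -28 24 0 0 0 0;85 -56 48 0 0 0 -1;85 -84 72 0 0 0 -3;85 -112 100 0 0 0 -5;85 -140 130 0 0 0 -6.3;85 -182 165 0 0 0 -6.3;85 -182 165 0 0 0 -6.3;85 -182 165 0 0 0 -6.3"}}

```text
t: 5.6
eef_pos: [0.5908, -0.1523, 0.3294]
eef_rot: [0.709, 0.705, -0.002, -0.0]
wrist_force: [-1.1, 0.0, 0.0]
grip_width: 0.085
gripper_force: 0.0
```

Emit:
{"fn": "arm_command", "kwargs": {"targets": "85 0 0 0 0 0 0;85 0 0 0 0 0 0;85 0 0 0 0 0 0"}}

```text
t: 5.85
eef_pos: [0.5901, -0.1462, 0.3313]
eef_rot: [0.706, 0.708, 0.0, -0.0]
wrist_force: [0.0, 0.4, 0.3]
grip_width: 0.0851
gripper_force: 0.0
```

Run:
```python
from h import *
print(env.observe()["eef_pos"],env.observe()["eef_rot"]);snap("wrist","w3"); snap("scene","s3"); snap("side","d3")
```

```text
[ 0.59006198 -0.1461613   0.33129734] [ 7.06317049e-01  7.07895441e-01  2.33253990e-04 -4.65577745e-04]
```

Emit:
{"fn": "arm_command", "kwargs": {"targets": "85 -30 -15 0 0 0 0;85 -60 -30 0 0 0 0;85 -90 -45 0 0 0 0;85 -120 -60 0 0 0 0;85 -120 -60 0 0 0 0;85 -120 -60 0 0 0 0;85 -120 -60 0 0 0 0;85 -120 -60 0 0 0 0"}}

```text
t: 6.67
eef_pos: [0.5313, -0.2663, 0.3314]
eef_rot: [0.706, 0.708, 0.0, -0.0]
wrist_force: [-0.2, -0.8, 0.4]
grip_width: 0.0847
gripper_force: 0.0
```

Run:
```python
from h import *
print(env.observe()["eef_pos"],env.observe()["eef_rot"]);snap("wrist","w4")
a=cv2.imread("pics/w3.png");b=cv2.imread("pics/w4.png");cv2.imwrite("pics/w34.png",np.vstack([a[:300],b[:300]]))
```

```text
[ 0.53128487 -0.26626681  0.33137167] [ 7.06181638e-01  7.08030591e-01  4.14129012e-04 -7.07337629e-05]
```

View pics/w34.png

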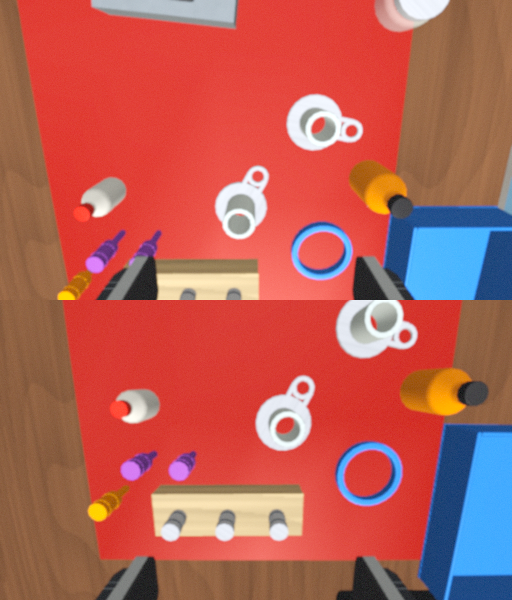

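The wrist pictures show housing A (near one) at lower (286,128) with its eyelet at (302,87), and housing B at upper (322,128) with its eyelet at (350,130). In the lower picture the grey pins are at (174,232), (226,232) and (278,232). The orange and purple decoys stand outside the rack.

Run:
```python
from h import *
m,p,d=load("w4"); print(p[128,256:320].min(1)); print(p[105:155,286].min(1))
m,p,d=load("w3"); print(p[128,285:365].min(1)); print(p[100:150,321].min(1))
m,p,d=load("w4"); print(p[232,160:300].min(1)); print(p[215:245,278].min(1))
a=[cv2.resize(load(n)[1][y:y+100,x:x+130,::-1],None,fx=4,fy=4,interpolation=cv2.INTER_CUBIC) for n,x,y in [("w4",235,70),("w3",270,75)]]
```

```text
[174 216 229 230 231 233 232 232 230 229 231 225 209 197 221 241 247 243
 227 173  99  57  48  53  57  51  53  48  53  52  52  55  47  54  53  72
  97 123 126 128 125 127 133 165 207 235 242 242 236 231 228 230 228 203
 156  91  48  49  45  52  52  47  54  46]
[233 229 211 177 150 151 189 229 244 245 241 216 152  77  51  37  44  48
  50  37  44  43  51  52  52  52  58  77 109 131 140 139 138 140 139 144
 174 216 237 241 242 240 234 231 218 164  87  59  64  59]
[ 68 113 180 220 234 239 238 238 238 239 240 239 239 236 223 198 170 148
 143 152 188 230 250 252 248 220 159  85  66  60  59  68  67  60  59  63
  74  98 127 139 140 142 139 139 137 141 140 140 145 156 193 234 250 253
 245 227 218 234 242 243 217 165  99  58  60  50  58  64  57  56  71 130
 191 227 239 241 230 180 103  59]
[242 242 241 241 240 241 241 234 212 178 180 221 247 255 255 252 217 142
  73  59  59  63  67  66  63  64  64  61  74  97 121 137 140 145 146 146
 146 148 149 147 158 200 238 251 253 247 237 233 213 157]
[200 227 233 234 233 234 235 235 237 236 237 237 234 234 233 233 235 231
 218 200 169 164 168 170 170 171 170 172 168 169 172 170 169 172 170 171
 172 170 172 171 170 173 169 170 174 171 171 172 170 173 173 171 171 174
 185 218 233 232 233 234 234 235 237 237 236 237 236 234 234 233 234 235
 234 222 191 174 171 169 168 171 170 170 171 171 171 171 174 169 172 167
 171 170 169 170 168 168 170 169 170 168 170 170 169 169 169 166 167 172
 176 201 228 233 232 233 234 235 237 236 237 238 237 236 233 234 234 235
 235 236 209 180 165 166 169 165 165 166 166 168 166 165]
[133 135 127 115 103 120 134 148 188 223 235 237 235 234 234 235 237 237
 236 235 234 233 233 235 227 193 135 100  98  97]
```

```bash
cat >> h.py <<'E'
def holec(p,seed,T):
    """centroid of the dark region at seed bounded by pixels brighter than T (min channel)"""
    n,l,s,c=cv2.connectedComponentsWithStats((p.min(2)<T).astype(np.uint8),connectivity=4); i=l[seed[1],seed[0]]; return c[i],s[i,4]
def brightc(p,seed,T):
    n,l,s,c=cv2.connectedComponentsWithStats((p.min(2)>T).astype(np.uint8),connectivity=4); i=l[seed[1],seed[0]]; return c[i],s[i,4]
E
python3 - <<'E'
from h import *
for n,l,bs,es in [("w4","A",(286,125),(302,87)),("w4","B",(380,20),(404,36)),("w3","A",(238,222),(258,178)),("w3","B",(318,128),(350,130))]:
    m,p,d=load(n); b=holec(p,bs,195);e=holec(p,es,170)
    P=onplane(m,b[0],.07)[0];Q=onplane(m,e[0],.008)[0]; v=P-Q
    print(n,l,b,e,P.round(4),Q.round(4),"dist",np.hypot(v[0],v[1]).round(4),"yaw",np.degrees(np.arctan2(v[1],v[0])).round(1))
m,p,d=load("w4")
for s in [(174,232),(226,232),(278,232)]:
    b=brightc(p,s,203); print(b,onplane(m,b[0],.1).round(4))
ms=[load("w4")[0],load("w3")[0]]
for l,u in [("A",[((286,125),195),((238,222),195)]),("B",[((380,20),195),((318,128),195)])]:
    print(l,tri(ms,[holec(load(n)[1],*x)[0] for n,x in zip(("w4","w3"),u)]))
for l,u in [("eA",[((302,87),170),((258,178),170)]),("eB",[((404,36),170),((350,130),170)])]:
    print(l,tri(ms,[holec(load(n)[1],*x)[0] for n,x in zip(("w4","w3"),u)]))
E
```

```text
w4 A (array([287.20773931, 128.96334012]), np.int32(491)) (array([302.47368421,  87.43609023]), np.int32(133)) [ 0.5691 -0.2384  0.07  ] [ 0.5932 -0.1925  0.008 ] dist 0.0518 yaw -117.7
w4 B (array([383.63963964,  18.45045045]), np.int32(555)) (array([404.7862069,  35.6137931]), np.int32(145)) [ 0.6695 -0.1193  0.07  ] [ 0.7198 -0.1284  0.008 ] dist 0.0511 yaw 169.7
w3 A (array([238.56232687, 223.52354571]), np.int32(361)) (array([257.47524752, 175.95049505]), np.int32(101)) [ 0.5694 -0.238   0.07  ] [ 0.5937 -0.192   0.008 ] dist 0.0521 yaw -117.8
w3 B (array([322.66311301, 128.74200426]), np.int32(469)) (array([351.12389381, 130.54867257]), np.int32(113)) [ 0.6691 -0.1178  0.07  ] [ 0.7201 -0.128   0.008 ] dist 0.052 yaw 168.7
(array([169.57627119, 231.88983051]), np.int32(236)) [[ 0.4299 -0.3566  0.1   ]]
(array([223.97058824, 231.7605042 ]), np.int32(238)) [[ 0.4949 -0.3561  0.1   ]]
(array([278.67782427, 231.66527197]), np.int32(239)) [[ 0.56   -0.3558  0.1   ]]
A (array([ 0.56928063, -0.23862032,  0.06859377]), [array([0.03311111, 0.0171783 ]), array([-0.03037864, -0.01574449])])
B (array([ 0.67027891, -0.11847812,  0.06646616]), [array([-0.40804153, -0.20435815]), array([0.37003681, 0.19772118])])
eA (array([ 0.59363148, -0.19260843,  0.0056331 ]), [array([0.05706672, 0.02960112]), array([-0.0530644 , -0.02722647])])
eB (array([ 0.72056927, -0.12818887,  0.00618821]), [array([0.02134468, 0.01002246]), array([-0.01941583, -0.01014202])])
```

Emit:
{"fn": "arm_command", "kwargs": {"targets": "85 5 8 20 0 0 7;85 10 16 40 0 0 14;85 15 24 70 0 0 21;85 20 30 100 0 0 28;85 28 38 130 0 0 35;85 28 38 150 0 0 42;85 28 38 170 0 0 49;85 28 38 180 0 0 50"}}

```text
t: 7.38
eef_pos: [0.5679, -0.2377, 0.1483]
eef_rot: [0.94, 0.342, -0.002, -0.001]
wrist_force: [-0.2, -0.1, 0.3]
grip_width: 0.0851
gripper_force: 0.0
```

Emit:
{"fn": "arm_command", "kwargs": {"targets": "85 0 0 0 0 0 0;85 0 0 0 0 0 0;85 0 0 0 0 0 0;85 0 0 0 0 0 0"}}

```text
t: 7.72
eef_pos: [0.5695, -0.2405, 0.153]
eef_rot: [0.939, 0.343, 0.001, 0.001]
wrist_force: [-0.1, -1.1, 0.6]
grip_width: 0.0852
gripper_force: 0.0
```

Run:
```python
from h import *
m,p,d=snap("wrist","w5"); o=env.observe();print(o["eef_pos"],o["joint_positions"].round(2))
move([.5693,-.2382,.032])
c=proj(m,[[.5693,-.2382,.07],[.5935,-.1923,.008]]).round().astype(int);print(c)
q=p.copy()
for x in c: cv2.drawMarker(q,tuple(map(int,x)),(0,255,0),0,12)
cv2.imwrite("pics/w5m.png",q[...,::-1])
```

```text
[ 0.56931139 -0.24044622  0.15285444] [ 0.1   0.51  0.33  1.77 -0.21  0.89 -0.35]
shift [  1.2  -2.  120.9] tilt [ 0.003 -0.001 -1.   ] tool y yaw -49.95
[[254 200]
 [230 121]]
```

View pics/w5m.png

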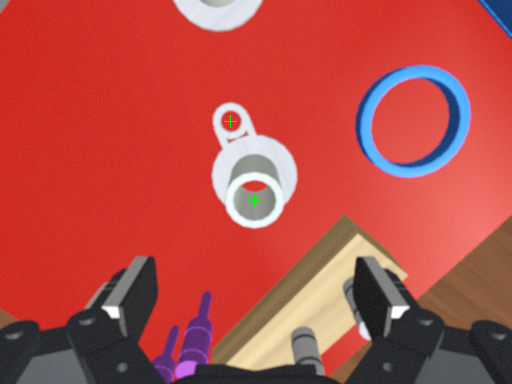

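The green markers sit on the bore and eyelet of housing A, so I'll go down and grasp it.

Emit:
{"fn": "arm_command", "kwargs": {"targets": "85 1 -2 30 0 0 0;85 1 -2 60 0 0 0;85 1 -2 90 0 0 0;85 1 -2 110 0 0 0;85 1 -2 121 0 0 0;85 1 -2 121 0 0 0;85 1 -2 121 0 0 0;85 1 -2 121 0 0 0"}}

```text
t: 8.43
eef_pos: [0.5693, -0.2386, 0.0321]
eef_rot: [0.94, 0.342, 0.001, 0.001]
wrist_force: [1.0, 0.6, -0.1]
grip_width: 0.085
gripper_force: 0.0
```

Emit:
{"fn": "arm_command", "kwargs": {"targets": "30 0 0 0 0 0 0;30 0 0 0 0 0 0;30 0 0 0 0 0 0;30 0 0 0 0 0 0;30 0 0 0 0 0 0;30 0 0 0 0 0 0;30 0 0 0 0 0 0;30 0 0 0 0 0 0", "grip_force": 80}}

```text
t: 9.1
eef_pos: [0.5691, -0.2385, 0.0317]
eef_rot: [0.94, 0.342, 0.001, 0.001]
wrist_force: [-0.5, -0.0, 6.0]
grip_width: 0.0399
gripper_force: 79.8
```

Run:
```python
from h import *
o=env.observe();print(o["grip_width"],o["gripper_force"]);move([.501,.1465,.23])
```

```text
0.03989310613298894 79.83439352363348
shift [ 195.4 -338.4 -198.9] tilt [ 0.003 -0.001 -1.   ] tool y yaw -50.04
```

Emit:
{"fn": "arm_command", "kwargs": {"targets": "30 0 0 -15 0 0 0;30 0 0 -40 0 0 0;30 0 0 -75 0 0 0;30 0 0 -110 0 0 0;30 0 0 -145 0 0 0;30 0 0 -180 0 0 0;30 0 0 -199 0 0 0;30 0 0 -199 0 0 0"}}

```text
t: 9.77
eef_pos: [0.57, -0.2388, 0.2338]
eef_rot: [0.94, 0.342, 0.003, 0.002]
wrist_force: [0.5, -0.2, -5.0]
grip_width: 0.0401
gripper_force: 82.2
```

Emit:
{"fn": "arm_command", "kwargs": {"targets": "30 17 -30 0 0 0 -6;30 35 -60 0 0 0 -13;30 52 -90 0 0 0 -20;30 70 -120 0 0 0 -27;30 87 -150 0 0 0 -34;30 104 -180 0 0 0 -41;30 121 -210 0 0 0 -48;30 138 -240 0 0 0 -55"}}

```text
t: 10.43
eef_pos: [0.5171, 0.0362, 0.2268]
eef_rot: [0.673, 0.739, -0.002, -0.001]
wrist_force: [0.6, -0.2, -4.9]
grip_width: 0.0404
gripper_force: 82.8
```

Run:
```python
from h import *
o=env.observe();print(o["grip_width"],o["joint_positions"].round(2),o["wrist_force"]);move([.501,.1465,.2])
```

```text
0.0404424948416748 [-0.2   0.25  0.07  1.93 -0.02  0.97 -0.02] [ 0.59862228 -0.2338112  -4.8591176 ]
shift [111.3  -5.6  26.8] tilt [-0.004 -0.    -1.   ] tool y yaw 5.35
```

Emit:
{"fn": "arm_command", "kwargs": {"targets": "30 25 -2 0 0 0 -7;30 50 -4 0 0 0 -14;30 75 -6 0 0 0 -21;30 95 -8 0 0 0 -28;30 113 -9 0 0 0 -35;30 113 -9 0 0 0 -42;30 113 -9 0 0 0 -49;30 113 -9 0 0 0 -56.4"}}

```text
t: 11.1
eef_pos: [0.4987, 0.1465, 0.2265]
eef_rot: [0.245, 0.969, -0.001, -0.002]
wrist_force: [0.7, -0.0, -4.7]
grip_width: 0.0401
gripper_force: 82.8
```

Emit:
{"fn": "arm_command", "kwargs": {"targets": "30 0 0 0 0 0 0;30 0 0 0 0 0 0;30 0 0 0 0 0 0;30 0 0 0 0 0 0"}}

```text
t: 11.43
eef_pos: [0.5002, 0.1462, 0.2286]
eef_rot: [0.25, 0.968, -0.0, -0.001]
wrist_force: [-0.3, 0.5, -4.2]
grip_width: 0.0401
gripper_force: 82.9
```

Run:
```python
from h import *
m,p,d=snap("wrist","w6");move([.501,.1465,.145]); ms,ps,ds=snap("side","d6"); snap("scene","s6")
o=env.observe(); print(o["joint_positions"].round(2),m["R"].round(2))
cv2.imwrite("pics/w6c.png",np.hstack([cv2.imread("pics/w6.png"),cv2.resize(cv2.imread("pics/d6.png")[120:260,170:270],(274,384))]))
```

```text
shift [-0.5  0.5 83.8] tilt [-0.001 -0.    -1.   ] tool y yaw 61.06
[-0.23  0.26 -0.13  1.91  0.04  0.97  0.68] [[ 0.48  0.88 -0.  ]
 [ 0.83 -0.46  0.31]
 [ 0.27 -0.15 -0.95]]
```

View pics/w6c.png

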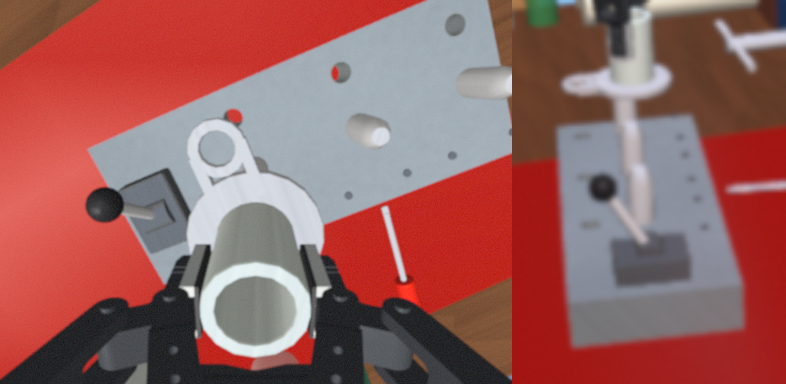

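Housing A is held upright, and the lever leans towards the robot at off. In the wrist picture the bore is at (255,310) and the eyelet at (217,149). I'll check its pose in the hand before lowering.

```bash
cat >> h.py <<'E'
def inhand(name,bs,es,dz=-.0317,Tb=195,Te=205):
    m,p,d=load(name); o=env.observe(); z=o["eef_pos"][2]+dz
    b=holec(p,bs,Tb);e=holec(p,es,Te); P=onplane(m,b[0],z+.07)[0];Q=onplane(m,e[0],z+.008)[0]; v=P-Q
    print("bore",b,P.round(4),"eye",e,Q.round(4),"dist",np.hypot(v[0],v[1]).round(4),"yaw",np.degrees(np.arctan2(v[1],v[0])).round(1),"tcp",o["eef_pos"].round(4))
E
python3 - <<'E'
from h import *
inhand("w6",(255,310),(217,149)); m,p,d=load("w6"); print(p[149,185:250].min(1),p[310,195:315].min(1))
E
```

```text
bore (array([254.35872667, 310.38726674]), np.int32(4555)) [0.4993 0.1479 0.2674] eye (array([215.94463373, 148.57410562]), np.int32(1174)) [0.449  0.1541 0.2054] dist 0.0506 yaw -7.1 tcp [0.5006 0.1465 0.2291]
[160 167 190 209 217 217 217 215 217 216 217 212 196 164 142 144 157 159
 161 162 161 162 162 163 162 160 163 163 162 161 162 163 164 166 162 164
 164 163 165 164 164 164 164 162 163 162 164 165 169 181 203 212 215 215
 216 215 214 216 215 215 216 214 212 206 181] [ 82  98 104 107 136 185 217 226 227 227 227 227 227 228 227 227 226 211
 186 146 118 113 119 118 116 118 115 124 123 122 121 122 123 121 122 122
 123 124 119 123 126 124 121 124 122 120 121 124 123 124 121 120 120 123
 120 120 120 121 118 119 127 128 129 128 126 128 127 123 123 124 120 123
 122 127 127 125 127 129 128 132 135 136 142 142 141 146 147 150 153 157
 162 159 159 162 163 164 166 169 168 171 180 197 213 223 222 222 223 223
 225 226 226 225 225 224 214 175 118  98  94  92]
```

Emit:
{"fn": "arm_command", "kwargs": {"targets": "30 -1 0 25 0 0 0;30 -1 0 50 0 0 0;30 -1 0 70 0 0 0;30 -1 0 85 0 0 0;30 -1 0 92 0 0 0;30 -1 0 97 0 0 0;30 -1 0 97 0 0 0;30 -1 0 97 0 0 0"}}

```text
t: 12.25
eef_pos: [0.5021, 0.1463, 0.133]
eef_rot: [0.249, 0.968, 0.0, 0.001]
wrist_force: [-0.3, 0.5, -5.2]
grip_width: 0.04
gripper_force: 82.8
```

Emit:
{"fn": "arm_command", "kwargs": {"targets": "30 0 0 4 0 0 0;30 0 0 8 0 0 0;30 0 0 12 0 0 0;30 0 0 16 0 0 0;30 0 0 20 0 0 0;30 0 0 24 0 0 0;30 0 0 24 0 0 0"}}

```text
t: 12.83
eef_pos: [0.5009, 0.1458, 0.1073]
eef_rot: [0.249, 0.968, -0.0, -0.001]
wrist_force: [1.2, -0.7, -5.7]
grip_width: 0.0399
gripper_force: 82.8
```

Emit:
{"fn": "arm_command", "kwargs": {"targets": "30 0 0 5 0 0 0;30 0 0 10 0 0 0;30 0 0 15 0 0 0;30 0 0 20 0 0 0;30 0 0 23 0 0 0;30 0 0 25 0 0 0;30 0 0 26 0 0 0;30 0 0 26 0 0 0"}}

```text
t: 13.5
eef_pos: [0.5015, 0.146, 0.0821]
eef_rot: [0.249, 0.969, -0.0, -0.0]
wrist_force: [-0.2, -0.4, -5.4]
grip_width: 0.0403
gripper_force: 83.0
```

Emit:
{"fn": "arm_command", "kwargs": {"targets": "30 0 0 1 0 0 0;30 0 0 1.5 0 0 0;30 0 0 1.5 0 0 0;30 0 0 1.5 0 0 0"}}

```text
t: 13.83
eef_pos: [0.5019, 0.146, 0.0816]
eef_rot: [0.249, 0.968, 0.0, 0.0]
wrist_force: [-2.6, -0.9, 6.3]
grip_width: 0.04
gripper_force: 84.0
```

Emit:
{"fn": "arm_command", "kwargs": {"targets": "60 0 0 0 0 0 0;60 0 0 0 0 0 0;60 0 0 0 0 0 0;60 0 0 -30 0 0 0;60 0 0 -65 0 0 0;60 0 0 -100 0 0 0;60 0 0 -135 0 0 0;60 0 0 -160 0 0 0", "grip_force": 40}}

```text
t: 14.5
eef_pos: [0.5026, 0.1464, 0.2441]
eef_rot: [0.249, 0.968, 0.001, 0.002]
wrist_force: [0.4, -0.3, 0.3]
grip_width: 0.0597
gripper_force: 0.0
```

Emit:
{"fn": "arm_command", "kwargs": {"targets": "60 0 0 0 0 0 0;60 0 0 0 0 0 0;60 0 0 0 0 0 0"}}

```text
t: 14.75
eef_pos: [0.5011, 0.1458, 0.24]
eef_rot: [0.249, 0.968, -0.0, -0.0]
wrist_force: [-0.4, 0.1, -0.5]
grip_width: 0.0598
gripper_force: 0.0
```

Run:
```python
from h import *
m,p,d=snap("wrist","w7");o=env.observe();print(o["eef_pos"],o["t"])
P=[[.501,.1465,.12],[.449,.152,.058]]; uv=proj(m,P).round().astype(int);print(uv)
q=p.copy()
for x in uv: cv2.drawMarker(q,tuple(map(int,x)),(0,255,0),0,8)
cv2.imwrite("pics/w7m.png",q[...,::-1])
for s,T,z in [(uv[0],195,.12),(uv[1],205,.058)]:
    b=holec(p,s,T);print(b,onplane(m,b[0],z).round(4))
m,p,d=snap("scene","s7")
for l,bs,es in [("B",(199,217),(190,246))]: print(p[bs[1],bs[0]],p[es[1],es[0]])
mv=[.6,-.12,.33]; move(mv)
```

```text
[0.50073052 0.14567835 0.2394275 ] 14.8
[[254 186]
 [232 117]]
(array([288.84238613, 163.13340957]), np.int32(5247)) [[0.4979 0.1792 0.12  ]]
(array([234.66049383, 117.86111111]), np.int32(324)) [[0.4509 0.1532 0.058 ]]
[148 140 136] [183 109 111]
shift [-215.  -185.   -90.8] tilt [-0.003 -0.001 -1.   ] tool y yaw 61.16
```

View pics/w7m.png

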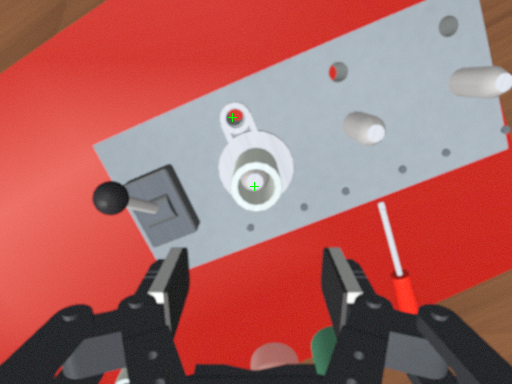

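Housing A is fully seated on spigot 1, and the pin hole shows red through its eyelet at (233,118). Next is housing B: I'll measure it again first.

Emit:
{"fn": "arm_command", "kwargs": {"targets": "85 -35 -19 -10 0 0 -5;85 -70 -38 -10 0 0 -10;85 -105 -57 -10 0 0 -15;85 -140 -77 -10 0 0 -20;85 -175 -96 -10 0 0 -26;85 -210 -115 -10 0 0 -32;85 -245 -134 -10 0 0 -39;85 -275 -151 -10 0 0 -39"}}

```text
t: 15.52
eef_pos: [0.6699, -0.1218, 0.2486]
eef_rot: [-0.09, 0.996, 0.0, -0.001]
wrist_force: [0.0, 0.3, 0.6]
grip_width: 0.0849
gripper_force: 0.0
```

Emit:
{"fn": "arm_command", "kwargs": {"targets": "85 0 0 0 0 0 0;85 0 0 0 0 0 0;85 0 0 0 0 0 0;85 0 0 0 0 0 0"}}

```text
t: 15.85
eef_pos: [0.669, -0.1168, 0.2499]
eef_rot: [-0.09, 0.996, 0.001, -0.001]
wrist_force: [0.3, 0.0, 0.6]
grip_width: 0.0848
gripper_force: 0.0
```

Run:
```python
from h import *
m,p,d=snap("wrist","w8");o=env.observe();print(o["eef_pos"],o["t"],o["joint_positions"].round(2))
uv=proj(m,[[.6693,-.1185,.07],[.7201,-.128,.008]]).round().astype(int);print(uv)
for s,T,z in [(uv[0],195,.07),(uv[1],170,.008)]:
    b=holec(p,s,T);print(b,onplane(m,b[0],z).round(4))
move([.6693,-.1185,.032])
```

```text
[ 0.66914891 -0.1167421   0.25038771] 15.9 [ 0.2   0.51 -0.11  1.5   0.06  1.14  1.83]
[[251 167]
 [236 195]]
(array([390.32915476, 145.2775371 ]), np.int32(10849)) [[0.6243 0.008  0.07  ]]
(array([347.51461029, 124.86879142]), np.int32(15845)) [[ 0.6174 -0.0196  0.008 ]]
shift [  0.   -2.  218.4] tilt [-0.001  0.001 -1.   ] tool y yaw 100.31
```

View pics/w8.png

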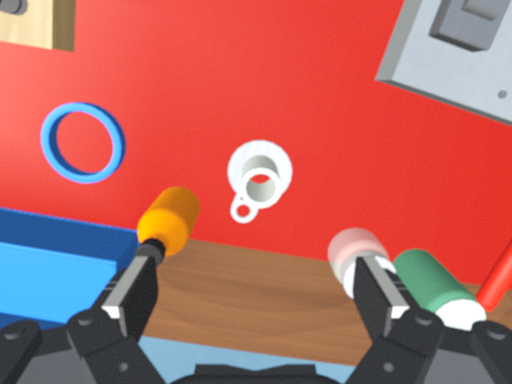

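Housing B has been knocked aside: its bore is now at (263,187) and its eyelet at (243,211). Measuring again.

Run:
```python
from h import *
m,p,d=load("w8")
R=[]
for s,T,z in [((263,184),195,.07),((243,211),185,.008)]:
    b=holec(p,s,T);R.append(onplane(m,b[0],z)[0]);print(b,R[-1].round(4))
v=R[0]-R[1];print(np.hypot(v[0],v[1]),np.degrees(np.arctan2(v[1],v[0]))); move([R[0][0],R[0][1],.032])
for u in [(168,225),(345,240),(356,265)]: print(onplane(m,u,.1 if u[0]<200 else .07).round(3))
```

```text
(array([256.55069124, 186.29493088]), np.int32(434)) [ 0.6872 -0.11    0.07  ]
(array([242.81954887, 210.55639098]), np.int32(133)) [ 0.7385 -0.1169  0.008 ]
0.051760507768586934 172.37006521365026
shift [-19.2   3.1 218.4] tilt [-0.001  0.001 -1.   ] tool y yaw 100.31
[[ 0.73  -0.186  0.1  ]]
[[ 0.728 -0.009  0.07 ]]
[[0.755 0.01  0.07 ]]
```

Run:
```python
from h import *
m,p,d=load("w8")
for r in (178,184,190,196): print(r,p[r,225:300].min(1))
print(p[165:215,263].min(1))
# circle points: projected hypothesis
for u in [(256.5,186.3),(263,187)]: print(onplane(m,u,.07).round(4))
```

```text
178 [ 56  59  89 163 222 246 247 246 245 244 244 246 248 248 248 243 238 243
 255 255 255 255 255 247 226 171 108  64  52  52  59  57  54  53  53  60
  57  55  60  51  57  52  61  89 146 195 226 243 255 255 255 255 255 242
 231 235 246 251 252 252 252 253 253 252 249 220 160  83  56  51  56  51
  55  53  57]
184 [ 57  56  54  63  93 161 212 239 246 248 248 250 250 249 250 254 255 255
 255 255 242 206 167 148 149 150 152 158 160 160 159 159 158 159 159 166
 174 181 191 198 201 208 212 214 216 219 219 221 222 230 246 255 255 255
 255 255 249 250 252 253 254 250 241 205 140  77  50  55  53  54  53  53
  62  53  52]
190 [ 51  63  59  60  56  59  64  76 133 191 229 246 250 248 248 255 255 255
 255 255 236 198 160 147 151 154 155 159 158 159 161 160 169 171 173 177
 184 191 195 198 205 208 212 215 215 219 220 220 221 229 243 255 255 255
 255 255 253 250 244 218 172 109  66  54  56  55  53  51  54  49  55  54
  50  51  54]
196 [ 60  57  51  56  61  54  57  62  69 137 198 236 250 252 253 244 243 255
 255 255 255 255 246 219 187 165 157 158 160 162 164 166 169 177 178 182
 185 192 195 202 205 208 212 214 215 219 223 238 251 255 255 255 255 255
 240 185 110  62  53  53  56  55  58  53  50  53  49  55  56  52  62  56
  56  53  61]
[165 171 194 230 255 255 255 255 244 178  88  55  56  60  52  53  70 121
 170 191 194 193 194 194 195 195 196 195 195 194 196 195 194 195 195 199
 214 241 255 255 255 255 231 152  76  58  52  57  58  58]
[[ 0.6872 -0.1101  0.07  ]]
[[ 0.6868 -0.1036  0.07  ]]
```

Run:
```python
from h import *
m,p,d=load("w8")
R=[]
for s,T,z in [((263,184),238,.07),((243,211),185,.008)]:
    b=holec(p,s,T);R.append(onplane(m,b[0],z)[0]);print(b,R[-1].round(4))
v=R[0]-R[1];print(np.hypot(v[0],v[1]),np.degrees(np.arctan2(v[1],v[0]))); move([R[0][0],R[0][1],.032])
```

```text
(array([259.8723099 , 187.49354376]), np.int32(697)) [ 0.6879 -0.1066  0.07  ]
(array([242.81954887, 210.55639098]), np.int32(133)) [ 0.7385 -0.1169  0.008 ]
0.05171227381297189 168.49985691003
shift [-20.4   6.4 218.4] tilt [-0.001  0.001 -1.   ] tool y yaw 100.31
```

Run:
```python
from h import *
m,p,d=load("w8")
print(onplane(m,(152,250),.13),onplane(m,(178,195),.0))
ms,ps,ds=load("s7");md,pd,dd=load("d6")
for n in("s7","d6"):
    m,p,d=load(n);q=p.astype(int);ys,xs=np.nonzero((q[...,0]>180)&(q[...,1]>80)&(q[...,1]<150)&(q[...,2]<70)); X=cloud(m,d)[ys,xs]; X=X[(X[:,0]>.65)&(X[:,0]<.85)&(X[:,1]<-.1)&(X[:,1]>-.3)]; print(n,len(X),np.percentile(X,[5,50,95],axis=0).round(3))
```

```text
[[ 0.74117996 -0.1912657   0.13      ]] [[ 0.73581444 -0.19699242  0.        ]]
s7 136 [[ 0.731 -0.205  0.069]
 [ 0.754 -0.182  0.091]
 [ 0.774 -0.174  0.104]]
d6 744 [[ 0.726 -0.224  0.008]
 [ 0.74  -0.217  0.06 ]
 [ 0.763 -0.199  0.103]]
```

The oil bottle's axis is about 103 mm away, so there is room. Going down on housing B.

Emit:
{"fn": "arm_command", "kwargs": {"targets": "70 -20 6 30 0 0 0;70 -20 6 65 0 0 0;70 -20 6 100 0 0 0;70 -20 6 130 0 0 0;70 -20 6 130 0 0 0;70 -20 6 130 0 0 0;70 -20 6 130 0 0 0"}}

```text
t: 16.48
eef_pos: [0.6895, -0.1088, 0.1231]
eef_rot: [-0.089, 0.996, -0.0, 0.002]
wrist_force: [0.3, -0.4, 0.1]
grip_width: 0.07
gripper_force: 0.0
```

Run:
```python
from h import *
m,p,d=snap("wrist","w9");o=env.observe();print(o["eef_pos"],o["joint_positions"].round(2))
uv=proj(m,[[.6879,-.1066,.07],[.7385,-.1169,.008]]).round().astype(int);print(uv)
R=[]
for s,T,z in [(uv[0],225,.07),(uv[1],185,.008)]:
    b=holec(p,s,T);R.append(onplane(m,b[0],z)[0]);print(b,R[-1].round(4))
v=R[0]-R[1];print(np.hypot(v[0],v[1]),np.degrees(np.arctan2(v[1],v[0])))
move([.6879,-.1066,.032])
```

```text
[ 0.69000952 -0.10907467  0.12388922] [ 0.18  0.66 -0.1   1.55  0.08  0.93  1.8 ]
[[257 214]
 [233 240]]
(array([256.72376009, 213.88119954]), np.int32(1734)) [ 0.6876 -0.1066  0.07  ]
(array([231.15454545, 241.47272727]), np.int32(220)) [ 0.7399 -0.1183  0.008 ]
0.05358850229349435 167.40446444900425
shift [ 2.1  2.9 91.9] tilt [ 0.005 -0.    -1.   ] tool y yaw 100.2
```

Emit:
{"fn": "arm_command", "kwargs": {"targets": "70 1 3 30 0 0 0;70 2 3 60 0 0 0;70 2 3 80 0 0 0;70 2 3 92 0 0 0;70 2 3 92 0 0 0;70 2 3 92 0 0 0;70 2 3 92 0 0 0;70 2 3 92 0 0 0"}}

```text
t: 17.2
eef_pos: [0.6874, -0.1071, 0.0312]
eef_rot: [-0.088, 0.996, -0.0, 0.002]
wrist_force: [0.2, -1.0, -0.4]
grip_width: 0.07
gripper_force: 0.0
```

Emit:
{"fn": "arm_command", "kwargs": {"targets": "30 0 0 0 0 0 0;30 0 0 0 0 0 0;30 0 0 0 0 0 0;30 0 0 0 0 0 0;30 0 0 0 0 0 0;30 0 0 0 0 0 0;30 0 0 0 0 0 0;30 0 0 0 0 0 0", "grip_force": 80}}

```text
t: 17.87
eef_pos: [0.6864, -0.1069, 0.0301]
eef_rot: [-0.089, 0.996, -0.0, 0.001]
wrist_force: [-1.2, -0.1, 6.2]
grip_width: 0.0399
gripper_force: 79.9
```

Emit:
{"fn": "arm_command", "kwargs": {"targets": "30 0 0 -15 0 0 0;30 0 0 -40 0 0 0;30 0 0 -75 0 0 0;30 0 0 -110 0 0 0;30 0 0 -145 0 0 0;30 0 0 -180 0 0 0;30 0 0 -200 0 0 0;30 0 0 -200 0 0 0"}}

```text
t: 18.53
eef_pos: [0.6883, -0.1071, 0.2356]
eef_rot: [-0.088, 0.996, -0.001, 0.005]
wrist_force: [0.7, -0.5, -2.9]
grip_width: 0.0404
gripper_force: 81.3
```

Run:
```python
from h import *
o=env.observe();print(o["grip_width"],o["joint_positions"].round(2));move([.524,.355,.232]);move([.524,.355,.232])
```

```text
0.040374783366183956 [ 0.18  0.54 -0.11  1.47  0.06  1.12  1.81]
shift [ 80.3 483.8   1.4] tilt [ 0.01  -0.001 -1.   ] tool y yaw 100.15
shift [ 80.3 483.8   1.4] tilt [ 0.01  -0.001 -1.   ] tool y yaw 100.15
```

Emit:
{"fn": "arm_command", "kwargs": {"targets": "30 5 30 0 0 0 7;30 10 60 0 0 0 14;30 15 90 0 0 0 21;30 20 120 0 0 0 28;30 25 150 0 0 0 35;30 30 180 0 0 0 42;30 35 210 0 0 0 49;30 40 242 0 0 0 56"}}

```text
t: 19.2
eef_pos: [0.6018, 0.1247, 0.2271]
eef_rot: [0.393, 0.92, -0.001, -0.001]
wrist_force: [0.9, 0.8, -2.9]
grip_width: 0.0405
gripper_force: 81.5
```

Emit:
{"fn": "arm_command", "kwargs": {"targets": "30 28 13 0 0 0 7;30 56 26 0 0 0 14;30 84 39 0 0 0 21;30 112 52 0 0 0 28;30 140 65 0 0 0 35;30 168 78 0 0 0 42;30 196 90 0 0 0 49;30 223 102 0 0 0 56"}}

```text
t: 19.87
eef_pos: [0.5195, 0.3561, 0.227]
eef_rot: [0.778, 0.628, -0.002, -0.0]
wrist_force: [1.6, 0.2, -4.2]
grip_width: 0.0405
gripper_force: 81.5
```

Emit:
{"fn": "arm_command", "kwargs": {"targets": "30 0 0 0 0 0 7;30 0 0 0 0 0 14;30 0 0 0 0 0 21;30 0 0 0 0 0 28;30 0 0 0 0 0 35;30 0 0 0 0 0 42;30 0 0 0 0 0 49;30 0 0 0 0 0 56"}}

```text
t: 20.53
eef_pos: [0.5203, 0.3546, 0.227]
eef_rot: [0.982, 0.189, -0.001, 0.001]
wrist_force: [0.0, 0.2, -2.9]
grip_width: 0.0402
gripper_force: 81.5
```

Emit:
{"fn": "arm_command", "kwargs": {"targets": "30 0 0 0 0 0 6.5;30 0 0 0 0 0 6.5;30 0 0 0 0 0 6.5;30 0 0 0 0 0 6.5;30 0 0 0 0 0 6.5"}}

```text
t: 20.95
eef_pos: [0.5212, 0.3551, 0.2283]
eef_rot: [0.991, 0.137, -0.0, 0.0]
wrist_force: [-0.4, -0.5, -3.1]
grip_width: 0.0401
gripper_force: 81.6
```

Run:
```python
from h import *
m,p,d=snap("wrist","w10");o=env.observe();print(o["eef_pos"],o["joint_positions"].round(2));move([.524,.355,.232])
print(p[310,190:320].min(1))
```

```text
[0.52132833 0.35514874 0.2285214 ] [-0.93  0.45  0.38  1.68 -0.18  1.05 -1.79]
shift [ 2.5  0.9 -3.5] tilt [-0. -0. -1.] tool y yaw -74.26
[ 37  44  48  57  65  85  92  99 106 149 197 220 227 227 227 225 226 225
 224 224 223 225 225 222 209 189 174 176 173 171 169 163 163 159 160 162
 160 160 158 155 156 153 154 150 149 148 145 144 143 143 142 137 134 134
 135 132 130 134 133 132 133 130 130 131 132 128 131 131 129 132 128 132
 130 130 127 128 135 128 128 130 131 130 129 129 133 129 129 127 132 131
 127 130 126 125 125 121 121 117 118 117 114 116 118 113 117 140 189 218
 227 229 231 230 230 229 230 230 230 231 229 229 211 172 120  99 101  89
  61  39  31  23]
```

View pics/w10.png

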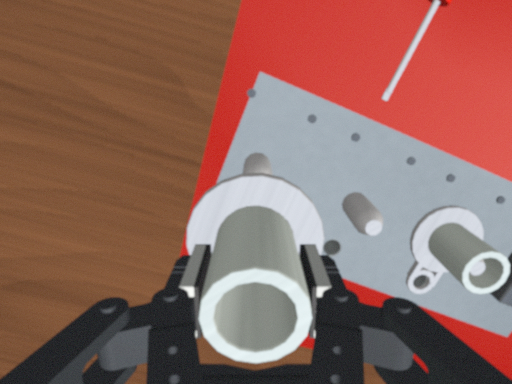

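Housing B is held upright with its bore at (255,314). Its eyelet is hidden below on the near side. I'll check the bore axis and lower it.

Run:
```python
from h import *
m,p,d=load("w10"); b=holec(p,(255,314),205); print(b,onplane(m,b[0],.2285-.0301+.07))
uv=proj(m,[[.524,.355,.108]]);print(uv)
```

```text
(array([255.42117698, 316.50257732]), np.int32(4656)) [[0.52049743 0.35598765 0.2684    ]]
[[257.6278067  182.18085484]]
```

Emit:
{"fn": "arm_command", "kwargs": {"targets": "30 3 1 25 0 0 0;30 3 1 50 0 0 0;30 3 1 70 0 0 0;30 3 1 80 0 0 0;30 3 1 88 0 0 0;30 3 1 95 0 0 0;30 3 1 95 0 0 0;30 3 1 95 0 0 0"}}

```text
t: 21.67
eef_pos: [0.5251, 0.3554, 0.1344]
eef_rot: [0.991, 0.136, 0.0, -0.0]
wrist_force: [0.3, 0.4, -3.5]
grip_width: 0.0402
gripper_force: 81.6
```

Emit:
{"fn": "arm_command", "kwargs": {"targets": "30 0 0 4 0 0 0;30 0 0 8 0 0 0;30 0 0 12 0 0 0;30 0 0 16 0 0 0;30 0 0 20 0 0 0;30 0 0 24 0 0 0;30 0 0 24 0 0 0"}}

```text
t: 22.25
eef_pos: [0.5242, 0.3548, 0.1087]
eef_rot: [0.991, 0.136, -0.001, 0.0]
wrist_force: [0.2, 1.2, -3.1]
grip_width: 0.0404
gripper_force: 81.6
```

Run:
```python
from h import *
move([.524,.355,.0801]); print(env.observe()["eef_pos"])
```

```text
shift [-0.1 -0.3 28.6] tilt [-0.001 -0.001 -1.   ] tool y yaw -74.34
[0.52421754 0.35479649 0.10867854]
```

Emit:
{"fn": "arm_command", "kwargs": {"targets": "30 0 0 5 0 0 0;30 0 0 10 0 0 0;30 0 0 15 0 0 0;30 0 0 20 0 0 0;30 0 0 24 0 0 0;30 0 0 27 0 0 0;30 0 0 28 0 0 0;30 0 0 28 0 0 0"}}

```text
t: 22.92
eef_pos: [0.5245, 0.355, 0.0814]
eef_rot: [0.991, 0.136, -0.0, 0.0]
wrist_force: [0.1, -0.6, -3.0]
grip_width: 0.04
gripper_force: 81.6
```

Emit:
{"fn": "arm_command", "kwargs": {"targets": "30 0 0 1 0 0 0;30 0 0 2 0 0 0;30 0 0 2 0 0 0;30 0 0 2 0 0 0"}}

```text
t: 23.25
eef_pos: [0.525, 0.3553, 0.0803]
eef_rot: [0.991, 0.136, 0.0, -0.0]
wrist_force: [-0.9, -0.6, -1.7]
grip_width: 0.0402
gripper_force: 82.1
```

Emit:
{"fn": "arm_command", "kwargs": {"targets": "30 0 0 1.5 0 0 0;30 0 0 1.5 0 0 0;30 0 0 1.5 0 0 0"}}

```text
t: 23.5
eef_pos: [0.5251, 0.3554, 0.08]
eef_rot: [0.991, 0.136, 0.0, -0.0]
wrist_force: [-3.6, -1.4, 8.0]
grip_width: 0.0402
gripper_force: 83.1
```

Emit:
{"fn": "arm_command", "kwargs": {"targets": "60 0 0 0 0 0 0;60 0 0 0 0 0 0;60 0 0 0 0 0 0;60 0 0 -30 0 0 0;60 0 0 -65 0 0 0;60 0 0 -100 0 0 0;60 0 0 -135 0 0 0;60 0 0 -160 0 0 0", "grip_force": 40}}

```text
t: 24.17
eef_pos: [0.5256, 0.3556, 0.2416]
eef_rot: [0.991, 0.136, 0.002, -0.001]
wrist_force: [0.1, 0.0, 0.8]
grip_width: 0.0599
gripper_force: 0.0
```

Emit:
{"fn": "arm_command", "kwargs": {"targets": "60 0 0 0 0 0 -7;60 0 0 0 0 0 -14;60 0 0 0 0 0 -21;60 0 0 0 0 0 -28;60 0 0 0 0 0 -35;60 0 0 0 0 0 -42;60 0 0 0 0 0 -49;60 0 0 0 0 0 -56"}}

```text
t: 24.83
eef_pos: [0.5246, 0.3551, 0.2381]
eef_rot: [0.809, 0.588, -0.0, 0.0]
wrist_force: [-0.9, -0.7, 0.9]
grip_width: 0.0595
gripper_force: 0.0
```

Emit:
{"fn": "arm_command", "kwargs": {"targets": "60 0 0 0 0 0 -7;60 0 0 0 0 0 -14;60 0 0 0 0 0 -21;60 0 0 0 0 0 -28;60 0 0 0 0 0 -35;60 0 0 0 0 0 -42;60 0 0 0 0 0 -49;60 0 0 0 0 0 -56"}}

```text
t: 25.5
eef_pos: [0.5247, 0.3551, 0.2381]
eef_rot: [0.438, 0.899, -0.0, 0.0]
wrist_force: [-0.5, 0.1, 0.3]
grip_width: 0.0601
gripper_force: 0.0
```

Emit:
{"fn": "arm_command", "kwargs": {"targets": "60 0 0 0 0 0 -7;60 0 0 0 0 0 -14;60 0 0 0 0 0 -21;60 0 0 0 0 0 -28;60 0 0 0 0 0 -35;60 0 0 0 0 0 -42;60 0 0 0 0 0 -49;60 0 0 0 0 0 -56"}}

```text
t: 26.17
eef_pos: [0.5247, 0.355, 0.2381]
eef_rot: [-0.035, 0.999, -0.0, -0.0]
wrist_force: [0.6, -0.4, -0.1]
grip_width: 0.0603
gripper_force: 0.0
```

Emit:
{"fn": "arm_command", "kwargs": {"targets": "60 0 0 0 0 0 0;60 0 0 0 0 0 0;60 0 0 0 0 0 0;60 0 0 0 0 0 0"}}

```text
t: 26.5
eef_pos: [0.5247, 0.3551, 0.2382]
eef_rot: [-0.031, 1.0, -0.0, 0.0]
wrist_force: [-0.1, -0.0, 0.5]
grip_width: 0.0599
gripper_force: 0.0
```

Run:
```python
from h import *
m,p,d=snap("wrist","w11");o=env.observe();print(o["eef_pos"],o["t"],o["joint_positions"].round(2))
uv=proj(m,[[.524,.355,.12],[.4725,.3605,.058]]).round().astype(int);print(uv)
for s,T,z in [(uv[0]-[0,16],205,.12),(uv[1],205,.058)]:
    b=holec(p,s,T);print(b,onplane(m,b[0],z).round(4))
move([.56,-.356,.25])
```

```text
[0.52463599 0.35513503 0.23823391] 26.55 [-0.49  0.45 -0.22  1.63  0.11  1.08  0.9 ]
[[253 185]
 [263 112]]
(array([255.22349103, 185.66231648]), np.int32(613)) [[0.5244 0.3568 0.12  ]]
(array([264.29351536, 111.18088737]), np.int32(293)) [[0.4712 0.3619 0.058 ]]
shift [   9.  -712.   -11.6] tilt [ 0. -0. -1.] tool y yaw 93.57
```

View pics/w11.png

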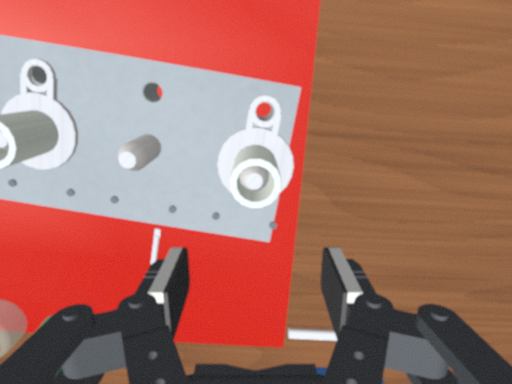

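Housing B is seated on spigot 3 with its eyelet over the pin hole, which shows red at (264,111). Now for the first pin, the rack's far one.

Emit:
{"fn": "arm_command", "kwargs": {"targets": "50 1 -37 -2 0 0 0;50 1 -75 -4 0 0 0;50 2 -113 -6 0 0 0;50 2 -150 -8 0 0 0;50 3 -188 -10 0 0 0;50 3 -226 -12 0 0 0;50 4 -264 -12 0 0 0;50 4 -300 -12 0 0 0"}}

```text
t: 27.22
eef_pos: [0.5396, 0.0534, 0.2508]
eef_rot: [-0.031, 1.0, -0.0, 0.0]
wrist_force: [0.4, -0.1, -0.2]
grip_width: 0.0496
gripper_force: 0.0
```

Emit:
{"fn": "arm_command", "kwargs": {"targets": "50 1 -37 0 0 0 0;50 1 -75 0 0 0 0;50 2 -113 0 0 0 0;50 2 -150 0 0 0 0;50 3 -188 0 0 0 0;50 3 -226 0 0 0 0;50 4 -264 0 0 0 0;50 4 -300 0 0 0 0"}}

```text
t: 27.88
eef_pos: [0.5547, -0.2463, 0.2506]
eef_rot: [-0.031, 1.0, -0.0, 0.0]
wrist_force: [0.2, 0.1, 0.1]
grip_width: 0.0502
gripper_force: 0.0
```

Emit:
{"fn": "arm_command", "kwargs": {"targets": "50 0 -37 0 0 0 0;50 1 -75 0 0 0 0;50 1 -112 0 0 0 0;50 1 -112 0 0 0 0;50 1 -112 0 0 0 0;50 1 -112 0 0 0 0;50 1 -112 0 0 0 0"}}

```text
t: 28.47
eef_pos: [0.5617, -0.3541, 0.2502]
eef_rot: [-0.033, 0.999, 0.001, 0.0]
wrist_force: [0.4, 0.5, -0.3]
grip_width: 0.05
gripper_force: 0.0
```

Run:
```python
from h import *
m,p,d=snap("wrist","w12");o=env.observe();print(o["eef_pos"],o["t"],o["joint_positions"].round(2))
uv=proj(m,[[.56,-.356,.1],[.4949,-.3561,.1],[.43,-.3566,.1]]).round().astype(int);print(uv)
q=p.copy()
ms=[load("w4")[0],m]
for s,s4 in zip(uv,[(278,232),(226,232),(174,232)]):
    cv2.drawMarker(q,tuple(map(int,s)),(0,255,0),0,8); b=brightc(p,s,205); b4=brightc(load("w4")[1],s4,203); print(b,onplane(m,b[0],.1).round(4),tri(ms,[b4[0],b[0]])[0].round(4))
cv2.imwrite("pics/w12m.png",q[...,::-1]); print(p[uv[0][1],uv[0][0]-25:uv[0][0]+25].min(1))
b=brightc(p,uv[0],205);X=onplane(m,b[0],.1)[0]; move([X[0],X[1],.12]); move([X[0],X[1],.058])
```

```text
[ 0.56173437 -0.35397368  0.25042459] 28.5167 [ 0.47  0.47  0.06  1.55 -0.03  1.12  2.17]
[[251 173]
 [256  97]
 [261  11]]
(array([250.87606838, 173.04700855]), np.int32(468)) [[ 0.5599 -0.3561  0.1   ]] [ 0.56   -0.3561  0.0994]
(array([255.42287695,  96.8440208 ]), np.int32(577)) [[ 0.4948 -0.3564  0.1   ]] [ 0.4948 -0.3564  0.0994]
(array([260.38673139,  11.35275081]), np.int32(618)) [[ 0.4305 -0.3569  0.1   ]] [ 0.4301 -0.3568  0.0996]
[164 167 163 167 167 163 165 163 164 161 158 166 196 226 233 233 233 232
 232 232 235 237 236 236 235 239 237 236 233 231 233 234 236 237 237 236
 235 227 199 179 175 175 171 168 169 165 167 169 171 176]
shift [  2.1  -2.1 130.4] tilt [ 0.     0.001 -1.   ] tool y yaw 93.79
shift [  2.1  -2.1 192.4] tilt [ 0.     0.001 -1.   ] tool y yaw 93.79
```

View pics/w12m.png

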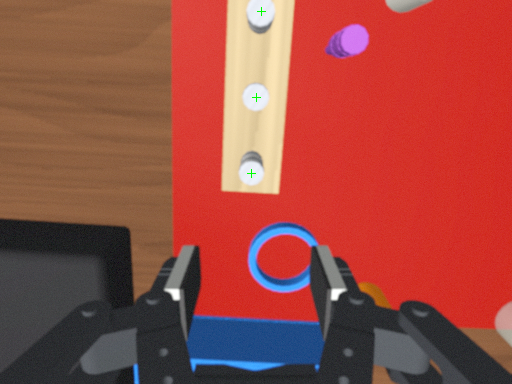

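The green markers sit on the three grey pins in the rack, at (251,173), (256,97) and (261,11). They are round, light grey and in the rack holes, whereas the purple one at (350,42) stands loose. I'll take the pin at (251,173).

Emit:
{"fn": "arm_command", "kwargs": {"targets": "50 2 -2 35 0 0 0;50 2 -2 70 0 0 0;50 2 -2 105 0 0 0;50 2 -2 130 0 0 0;50 2 -2 150 0 0 0;50 2 -2 170 0 0 0;50 2 -2 188 0 0 0;50 2 -2 188 0 0 0"}}

```text
t: 29.18
eef_pos: [0.5575, -0.3551, 0.0586]
eef_rot: [-0.033, 0.999, 0.002, -0.003]
wrist_force: [-0.6, 0.1, -0.3]
grip_width: 0.05
gripper_force: 0.0
```

Emit:
{"fn": "arm_command", "kwargs": {"targets": "50 0 0 0 0 0 0;50 0 0 0 0 0 0;10 0 0 0 0 0 0;10 0 0 0 0 0 0;10 0 0 0 0 0 0;10 0 0 0 0 0 0;10 0 0 0 0 0 0;10 0 0 0 0 0 0", "grip_force": 40}}

```text
t: 29.85
eef_pos: [0.5601, -0.3585, 0.0637]
eef_rot: [-0.032, 0.999, -0.001, 0.001]
wrist_force: [-1.0, 0.8, 5.7]
grip_width: 0.0208
gripper_force: 39.0
```

Emit:
{"fn": "arm_command", "kwargs": {"targets": "10 0 0 0 0 0 0;10 0 0 0 0 0 0;10 0 0 -15 0 0 0;10 0 0 -35 0 0 0;10 0 0 -60 0 0 0;10 0 0 -95 0 0 0;10 0 0 -130 0 0 0;10 0 0 -160 0 0 0"}}

```text
t: 30.52
eef_pos: [0.5589, -0.3582, 0.2253]
eef_rot: [-0.032, 0.999, -0.0, 0.0]
wrist_force: [-0.1, -1.2, -0.6]
grip_width: 0.0211
gripper_force: 39.6
```

Run:
```python
from h import *
o=env.observe();print(o["grip_width"],o["eef_pos"]);move([.4498,.1528,.22])
```

```text
0.021134631251688026 [ 0.55893773 -0.35822292  0.22525771]
shift [ 76.4 516.9   4.9] tilt [ 0.001 -0.001 -1.   ] tool y yaw 93.64
```

Emit:
{"fn": "arm_command", "kwargs": {"targets": "10 3 20 -20 0 0 0;10 8 55 -40 0 0 0;10 13 90 -40 0 0 0;10 18 125 -40 0 0 0;10 24 160 -40 0 0 0;10 29 195 -40 0 0 0;10 34 230 -40 0 0 0;10 38 265 -40 0 0 0"}}

```text
t: 31.18
eef_pos: [0.503, -0.0947, 0.263]
eef_rot: [-0.032, 0.999, -0.0, -0.0]
wrist_force: [0.7, 0.2, -1.5]
grip_width: 0.0212
gripper_force: 39.7
```

Emit:
{"fn": "arm_command", "kwargs": {"targets": "10 5 35 0 0 0 1;10 10 70 0 0 0 2;10 15 105 0 0 0 3;10 20 140 0 0 0 4;10 26 175 0 0 0 5;10 32 210 0 0 0 6;10 36 235 0 0 0 7;10 38 252 0 0 0 7"}}

```text
t: 31.85
eef_pos: [0.4487, 0.1558, 0.263]
eef_rot: [0.028, 1.0, 0.0, 0.0]
wrist_force: [0.0, 0.4, -2.0]
grip_width: 0.0211
gripper_force: 39.6
```

Emit:
{"fn": "arm_command", "kwargs": {"targets": "10 0 0 0 0 0 0;10 0 0 0 0 0 0;10 0 0 0 0 0 0;10 0 0 0 0 0 0"}}

```text
t: 32.18
eef_pos: [0.4506, 0.1515, 0.2624]
eef_rot: [0.03, 1.0, -0.0, 0.0]
wrist_force: [-0.6, 0.0, -1.8]
grip_width: 0.0209
gripper_force: 39.6
```

Run:
```python
from h import *
m,p,d=snap("wrist","w13");snap("side","d13");snap("scene","s13");o=env.observe();print(o["grip_width"],o["eef_pos"],o["joint_positions"].round(2));move([.450,.1528,.13])
uv=proj(m,[[.45,.1528,.058]]).round().astype(int)[0];print(uv);b=holec(p,uv,205);print(b,onplane(m,b[0],.058).round(4))
a=cv2.resize(cv2.imread("pics/d13.png")[60:220,150:290],None,fx=2.4,fy=2.4);cv2.imwrite("pics/c13.png",np.hstack([p[...,::-1],a]))
```

```text
0.021171296405246197 [0.45063833 0.15193927 0.26231879] [-0.18  0.15 -0.24  1.97  0.04  1.03  1.07]
shift [  0.7   0.9 132.3] tilt [ 0. -0. -1.] tool y yaw 86.55
[255 161]
(array([255.03813559, 161.59322034]), np.int32(236)) [[0.4506 0.153  0.058 ]]
```

View pics/c13.png

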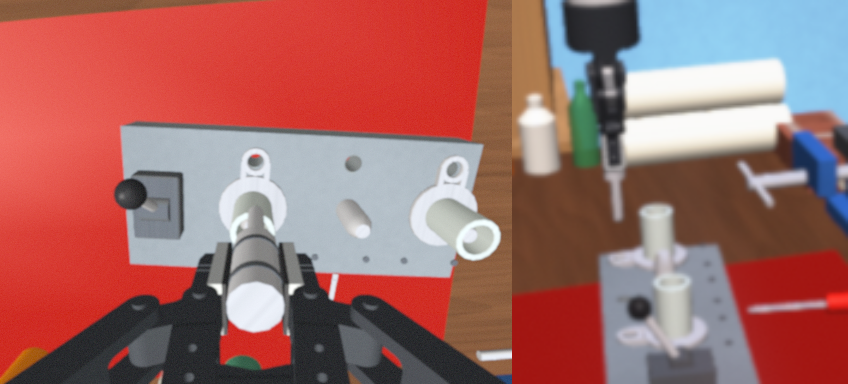

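The pin is held upright, its head at (255,307). The eyelet is in view at (255,161). I'll check the pin's axis.

Run:
```python
from h import *
m,p,d=load("w13"); b=brightc(p,(255,307),200);print(b,onplane(m,b[0],.2991))
# tip from side + scene: dark-red free estimate: project expected tip
T=[.4506,.152,.199];print(proj(load("d13")[0],[T]),proj(load("s13")[0],[T]))
print(p[307,215:295].min(1));
```

```text
(array([254.60685302, 306.36744815]), np.int32(2218)) [[0.44945815 0.15279169 0.2991    ]]
[[193.91550779 150.61845021]] [[336.3509006  142.65478892]]
[ 39  39  35  44  37  46  66  91 102 109 122 163 207 229 234 232 231 231
 231 231 231 231 229 230 232 232 232 233 232 233 233 234 234 235 233 235
 235 236 236 236 235 237 236 237 235 234 232 232 232 229 230 230 230 233
 233 235 235 235 236 236 236 236 234 235 235 234 234 227 203 158 119 105
 100  85  70  60  51  51  45  36]
```

Emit:
{"fn": "arm_command", "kwargs": {"targets": "10 0 1 30 0 0 0;10 0 1 60 0 0 0;10 0 1 85 0 0 0;10 0 1 105 0 0 0;10 0 1 118 0 0 0;10 0 1 125 0 0 0;10 0 1 125 0 0 0;10 0 1 125 0 0 0"}}

```text
t: 33.0
eef_pos: [0.4508, 0.1539, 0.1376]
eef_rot: [0.029, 1.0, 0.0, 0.0]
wrist_force: [0.4, 0.7, -0.8]
grip_width: 0.0209
gripper_force: 39.7
```

Emit:
{"fn": "arm_command", "kwargs": {"targets": "10 0 0 5 0 0 0;10 0 0 10 0 0 0;10 0 0 15 0 0 0;10 0 0 21 0 0 0;10 0 0 27 0 0 0;10 0 0 33 0 0 0;10 0 0 38 0 0 0;10 0 0 38 0 0 0"}}

```text
t: 33.67
eef_pos: [0.4496, 0.1537, 0.098]
eef_rot: [0.029, 1.0, -0.0, -0.001]
wrist_force: [0.1, 0.8, -1.3]
grip_width: 0.021
gripper_force: 39.7
```

Emit:
{"fn": "arm_command", "kwargs": {"targets": "10 0 0 5 0 0 0;10 0 0 10 0 0 0;10 0 0 15 0 0 0;10 0 0 19 0 0 0;10 0 0 22 0 0 0;10 0 0 24 0 0 0;10 0 0 26 0 0 0;10 0 0 26 0 0 0"}}

```text
t: 34.33
eef_pos: [0.4503, 0.1539, 0.073]
eef_rot: [0.029, 1.0, -0.0, -0.0]
wrist_force: [0.2, 0.6, -0.8]
grip_width: 0.021
gripper_force: 39.7
```

Emit:
{"fn": "arm_command", "kwargs": {"targets": "10 0 0 1 0 0 0;10 0 0 2 0 0 0;10 0 0 3 0 0 0;10 0 0 3.5 0 0 0;10 0 0 3.5 0 0 0"}}

```text
t: 34.75
eef_pos: [0.4506, 0.1541, 0.0708]
eef_rot: [0.029, 1.0, -0.0, 0.0]
wrist_force: [-3.0, 0.1, 11.1]
grip_width: 0.0207
gripper_force: 41.0
```

Emit:
{"fn": "arm_command", "kwargs": {"targets": "40 0 0 -1 0 0 0;40 0 0 -1 0 0 0;40 0 0 -1 0 0 0;40 0 0 -30 0 0 0;40 0 0 -65 0 0 0;40 0 0 -100 0 0 0;40 0 0 -135 0 0 0;40 0 0 -170 0 0 0"}}

```text
t: 35.42
eef_pos: [0.4501, 0.1539, 0.2413]
eef_rot: [0.029, 1.0, -0.0, -0.0]
wrist_force: [0.6, -0.2, -0.7]
grip_width: 0.04
gripper_force: 0.0
```

Emit:
{"fn": "arm_command", "kwargs": {"targets": "40 0 0 0 0 0 0;40 0 0 0 0 0 0;40 0 0 0 0 0 0"}}

```text
t: 35.67
eef_pos: [0.45, 0.1537, 0.2393]
eef_rot: [0.029, 1.0, -0.0, -0.0]
wrist_force: [-0.6, 1.0, 0.3]
grip_width: 0.0402
gripper_force: 0.0
```

Run:
```python
from h import *
m,p,d=snap("wrist","w14");o=env.observe();print(o["eef_pos"],o["t"])
uv=proj(m,[[.45,.1528,.108]]).round().astype(int)[0];b=brightc(p,uv,200);print(uv,b,onplane(m,b[0],.108).round(4))
move([.4948,-.3564,.25])
ms,ps,ds=snap("side","d14"); X=cloud(ms,ds); u=proj(ms,[[.4503,.1528,.108],[.4503,.1528,.098]]).round().astype(int);print(u,[X[v,x].round(4) for x,v in u])
```

```text
[0.44964705 0.15359913 0.23859066] 35.7167
[252 182] (array([249.4799431 , 212.86714083]), np.int32(3515)) [[0.4777 0.1489 0.108 ]]
shift [ -74.8 -506.5  -11.1] tilt [-0.002 -0.001 -1.   ] tool y yaw 86.65
[[197 182]
 [197 185]] [array([0.4517, 0.1568, 0.1046]), array([0.4492, 0.142 , 0.1033])]
```

Pin 1 is home: contact came at the expected height, with 11 N. Now the middle pin.

Emit:
{"fn": "arm_command", "kwargs": {"targets": "50 -6 -37 -12 0 0 0;50 -11 -74 -12 0 0 0;50 -17 -111 -12 0 0 0;50 -22 -148 -12 0 0 0;50 -28 -185 -12 0 0 0;50 -33 -222 -12 0 0 0;50 -39 -259 -12 0 0 0;50 -44 -296 -12 0 0 0"}}

```text
t: 36.43
eef_pos: [0.4763, -0.1457, 0.2503]
eef_rot: [0.029, 1.0, 0.0, -0.001]
wrist_force: [0.7, -0.1, 0.3]
grip_width: 0.0496
gripper_force: 0.0
```

Emit:
{"fn": "arm_command", "kwargs": {"targets": "50 -6 -37 0 0 0 0;50 -11 -74 0 0 0 0;50 -17 -111 0 0 0 0;50 -22 -148 0 0 0 0;50 -27 -185 0 0 0 0;50 -31 -211 0 0 0 0;50 -31 -211 0 0 0 0;50 -31 -211 0 0 0 0"}}

```text
t: 37.1
eef_pos: [0.4945, -0.3577, 0.2494]
eef_rot: [0.031, 1.0, 0.001, -0.002]
wrist_force: [-0.6, 0.5, -0.5]
grip_width: 0.0502
gripper_force: 0.0
```

Emit:
{"fn": "arm_command", "kwargs": {"targets": "50 0 0 0 0 0 0;50 0 0 0 0 0 0;50 0 0 0 0 0 0"}}

```text
t: 37.35
eef_pos: [0.4961, -0.3549, 0.2515]
eef_rot: [0.028, 1.0, 0.0, -0.0]
wrist_force: [-0.0, 0.3, 0.4]
grip_width: 0.0497
gripper_force: 0.0
```

Run:
```python
from h import *
m,p,d=snap("wrist","w15");o=env.observe();print(o["eef_pos"],o["t"],o["joint_positions"].round(2))
uv=proj(m,[[.4948,-.3564,.1]]).round().astype(int)[0];b=brightc(p,uv,205);X=onplane(m,b[0],.1)[0];print(uv,b,X);move([X[0],X[1],.062])
```

```text
[ 0.49612867 -0.35513108  0.2517446 ] 37.4 [ 0.48  0.38  0.11  1.69 -0.05  1.07  2.12]
[251 174] (array([251.12526998, 173.80345572]), np.int32(463)) [ 0.49478246 -0.3565407   0.1       ]
shift [  1.3  -1.6 189.7] tilt [-0.  0. -1.] tool y yaw 86.77
```

Emit:
{"fn": "arm_command", "kwargs": {"targets": "50 1 -2 35 0 0 0;50 1 -2 70 0 0 0;50 1 -2 105 0 0 0;50 1 -2 130 0 0 0;50 1 -2 150 0 0 0;50 1 -2 170 0 0 0;50 1 -2 188 0 0 0;50 1 -2 188 0 0 0"}}

```text
t: 38.07
eef_pos: [0.4928, -0.3561, 0.0604]
eef_rot: [0.029, 1.0, 0.002, -0.003]
wrist_force: [-0.4, -0.0, -0.5]
grip_width: 0.05
gripper_force: 0.0
```

Emit:
{"fn": "arm_command", "kwargs": {"targets": "50 0 0 0 0 0 0;50 0 0 0 0 0 0;10 0 0 0 0 0 0;10 0 0 0 0 0 0;10 0 0 0 0 0 0;10 0 0 0 0 0 0;10 0 0 0 0 0 0;10 0 0 0 0 0 0", "grip_force": 40}}

```text
t: 38.73
eef_pos: [0.4955, -0.359, 0.0651]
eef_rot: [0.029, 1.0, -0.001, 0.001]
wrist_force: [-1.0, 0.3, 6.2]
grip_width: 0.0211
gripper_force: 39.1
```

Emit:
{"fn": "arm_command", "kwargs": {"targets": "10 0 0 0 0 0 0;10 0 0 0 0 0 0;10 0 0 -15 0 0 0;10 0 0 -35 0 0 0;10 0 0 -60 0 0 0;10 0 0 -95 0 0 0;10 0 0 -135 0 0 0;10 0 0 -175 0 0 0"}}

```text
t: 39.4
eef_pos: [0.4938, -0.3579, 0.2397]
eef_rot: [0.029, 1.0, 0.001, -0.001]
wrist_force: [1.2, 0.1, -1.1]
grip_width: 0.0209
gripper_force: 39.6
```

Emit:
{"fn": "arm_command", "kwargs": {"targets": "10 0 0 -25 0 0 0;10 0 0 -30 0 0 0;10 0 0 -30 0 0 0;10 0 0 -30 0 0 0"}}

```text
t: 39.73
eef_pos: [0.4939, -0.3579, 0.2675]
eef_rot: [0.029, 1.0, 0.001, -0.001]
wrist_force: [-0.8, 0.1, -1.6]
grip_width: 0.0209
gripper_force: 39.6
```

Run:
```python
from h import *
o=env.observe();print(o["grip_width"],o["eef_pos"]);move([.4720,.3610,.27])
```

```text
0.020946455395736942 [ 0.4939287  -0.35793     0.26753958]
shift [ 63.8 716.4  -1.6] tilt [-0.002  0.001 -1.   ] tool y yaw 86.66
```

Emit:
{"fn": "arm_command", "kwargs": {"targets": "10 3 30 0 0 0 0;10 6 65 0 0 0 0;10 9 100 0 0 0 0;10 12 135 0 0 0 0;10 15 170 0 0 0 0;10 18 205 0 0 0 0;10 21 240 0 0 0 0;10 24 275 0 0 0 0"}}

```text
t: 40.4
eef_pos: [0.4849, -0.0807, 0.2663]
eef_rot: [0.029, 1.0, 0.0, -0.002]
wrist_force: [0.7, 0.4, -1.6]
grip_width: 0.021
gripper_force: 39.6
```

Emit:
{"fn": "arm_command", "kwargs": {"targets": "10 3 35 0 0 0 0;10 6 70 0 0 0 0;10 9 105 0 0 0 0;10 12 140 0 0 0 0;10 15 175 0 0 0 0;10 18 210 0 0 0 0;10 21 245 0 0 0 0;10 24 275 0 0 0 0"}}

```text
t: 41.07
eef_pos: [0.4769, 0.1954, 0.2662]
eef_rot: [0.028, 1.0, -0.001, -0.002]
wrist_force: [0.4, -0.7, -0.7]
grip_width: 0.0211
gripper_force: 39.6
```

Emit:
{"fn": "arm_command", "kwargs": {"targets": "10 4 35 0 0 0 0;10 8 70 0 0 0 0;10 11 105 0 0 0 0;10 14 140 0 0 0 0;10 16 166 0 0 0 0;10 16 166 0 0 0 0;10 16 166 0 0 0 0;10 16 166 0 0 0 0"}}

```text
t: 41.73
eef_pos: [0.4719, 0.3586, 0.2665]
eef_rot: [0.029, 1.0, -0.002, -0.002]
wrist_force: [0.7, -0.7, -0.5]
grip_width: 0.0215
gripper_force: 39.6
```

Emit:
{"fn": "arm_command", "kwargs": {"targets": "10 0 0 0 0 0 0;10 0 0 0 0 0 0;10 0 0 0 0 0 0"}}

```text
t: 41.98
eef_pos: [0.4729, 0.3589, 0.2687]
eef_rot: [0.03, 1.0, -0.0, 0.0]
wrist_force: [0.6, 0.4, -1.1]
grip_width: 0.021
gripper_force: 39.6
```

Run:
```python
from h import *
m,p,d=snap("wrist","w16");o=env.observe();print(o["grip_width"],o["eef_pos"],o["joint_positions"].round(2))
uv=proj(m,[[.472,.361,.058]]).round().astype(int)[0];b=holec(p,uv,205);print(uv,b,onplane(m,b[0],.058).round(4))
b=brightc(p,(255,307),200);print(b,onplane(m,b[0],o["eef_pos"][2]-.0645+.1)); move([.4720,.3610,.13])
cv2.imwrite("pics/w16.png",p[...,::-1])
```

```text
0.020908261896981133 [0.47286361 0.35906175 0.26884472] [-0.47  0.36 -0.3   1.69  0.12  1.11  0.7 ]
[256 159] (array([256.49302326, 158.35348837]), np.int32(215)) [[0.4709 0.362  0.058 ]]
(array([254.56675627, 302.83467742]), np.int32(2232)) [[0.47096504 0.36015588 0.30434472]]
shift [  1.    1.9 138.8] tilt [ 0. -0. -1.] tool y yaw 86.57
```

Emit:
{"fn": "arm_command", "kwargs": {"targets": "10 0 2 30 0 0 0;10 0 2 60 0 0 0;10 0 2 90 0 0 0;10 0 2 110 0 0 0;10 0 2 122 0 0 0;10 0 2 130 0 0 0;10 0 2 130 0 0 0;10 0 2 130 0 0 0"}}

```text
t: 42.7
eef_pos: [0.4732, 0.3624, 0.1396]
eef_rot: [0.029, 1.0, 0.0, 0.0]
wrist_force: [-0.4, 0.6, 0.2]
grip_width: 0.0209
gripper_force: 39.7
```

Emit:
{"fn": "arm_command", "kwargs": {"targets": "10 0 0 5 0 0 0;10 0 0 10 0 0 0;10 0 0 15 0 0 0;10 0 0 21 0 0 0;10 0 0 27 0 0 0;10 0 0 33 0 0 0;10 0 0 38 0 0 0;10 0 0 38 0 0 0"}}

```text
t: 43.37
eef_pos: [0.4719, 0.3615, 0.0993]
eef_rot: [0.029, 1.0, -0.001, -0.001]
wrist_force: [0.1, -0.3, -1.5]
grip_width: 0.021
gripper_force: 39.7
```

Emit:
{"fn": "arm_command", "kwargs": {"targets": "10 0 0 5 0 0 0;10 0 0 10 0 0 0;10 0 0 15 0 0 0;10 0 0 19 0 0 0;10 0 0 22 0 0 0;10 0 0 24 0 0 0;10 0 0 26 0 0 0;10 0 0 26 0 0 0"}}

```text
t: 44.03
eef_pos: [0.4725, 0.3619, 0.0744]
eef_rot: [0.029, 1.0, -0.0, -0.0]
wrist_force: [0.1, -0.1, -1.1]
grip_width: 0.0208
gripper_force: 39.7
```

Emit:
{"fn": "arm_command", "kwargs": {"targets": "10 0 0 1 0 0 0;10 0 0 2 0 0 0;10 0 0 3 0 0 0;10 0 0 3.5 0 0 0;10 0 0 3.5 0 0 0"}}

```text
t: 44.45
eef_pos: [0.4728, 0.3624, 0.0725]
eef_rot: [0.029, 1.0, 0.0, 0.0]
wrist_force: [-2.2, -2.0, 7.3]
grip_width: 0.0209
gripper_force: 40.6
```

Emit:
{"fn": "arm_command", "kwargs": {"targets": "40 0 0 -1 0 0 0;40 0 0 -1 0 0 0;40 0 0 -1 0 0 0;40 0 0 -30 0 0 0;40 0 0 -65 0 0 0;40 0 0 -100 0 0 0;40 0 0 -135 0 0 0;40 0 0 -170 0 0 0"}}

```text
t: 45.12
eef_pos: [0.4724, 0.3619, 0.2428]
eef_rot: [0.029, 1.0, -0.0, -0.0]
wrist_force: [-0.3, 0.4, 0.2]
grip_width: 0.0399
gripper_force: 0.0
```

Emit:
{"fn": "arm_command", "kwargs": {"targets": "40 0 -30 0 0 0 0;40 0 -60 0 0 0 0;40 0 -60 0 0 0 0;40 0 -60 0 0 0 0;40 0 -60 0 0 0 0"}}

```text
t: 45.53
eef_pos: [0.4691, 0.3025, 0.2413]
eef_rot: [0.029, 1.0, 0.0, 0.0]
wrist_force: [-0.0, -0.0, 0.5]
grip_width: 0.04
gripper_force: 0.0
```

Run:
```python
from h import *
m,p,d=snap("wrist","w17");snap("side","d17");snap("scene","s17");o=env.observe();print(o["eef_pos"],o["t"])
a=cv2.resize(cv2.imread("pics/d17.png")[130:250,160:270],None,fx=2.6,fy=3.2);print(a.shape);cv2.imwrite("pics/c17.png",np.hstack([p[...,::-1],a]))
# heights of head tops by two views is limited; depth in side view near head
X=cloud(*[load("d17")[i] for i in (0,2)])
for P in ([.4503,.1528,.105],[.472,.361,.105]):
    u,v=proj(load("d17")[0],[P]).round().astype(int)[0]; W=X[v-6:v+4,u-2:u+3].reshape(-1,3); print(u,v,np.nanmax(W[:,2]),np.nanmedian(W,axis=0).round(3))
move([.451,.051,.233])
```

```text
[0.46875153 0.30327758 0.24095876] 45.6833
(384, 286, 3)
197 183 0.15066179824998988 [0.455 0.159 0.102]
193 152 0.10888810946066818 [ 0.497  0.629 -0.001]
shift [   3.4 -252.9    7.9] tilt [-0.001  0.    -1.   ] tool y yaw 86.75
```

View pics/c17.png

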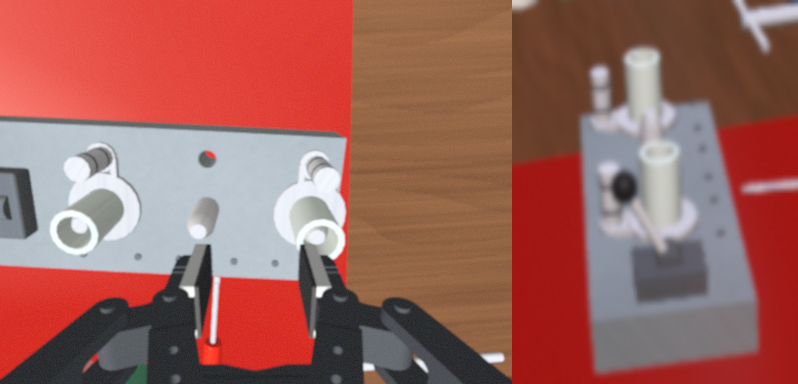

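Both housings are locked with the pin shoulders on the lugs. Next I'll go to the lever knob, with the fingers along the rig's x, straddling it.

Emit:
{"fn": "arm_command", "kwargs": {"targets": "60 0 -30 0 0 0 7;60 1 -60 0 0 0 14;60 1 -90 0 0 0 21;60 2 -120 0 0 0 28;60 2 -150 0 0 0 35;60 3 -180 0 0 0 42;60 3 -215 0 0 0 49;60 3 -253 0 0 0 56"}}

```text
t: 46.35
eef_pos: [0.4513, 0.0498, 0.2412]
eef_rot: [0.496, 0.868, 0.0, 0.0]
wrist_force: [0.2, -0.7, 0.3]
grip_width: 0.0597
gripper_force: 0.0
```

Emit:
{"fn": "arm_command", "kwargs": {"targets": "60 0 0 0 0 0 7;60 0 0 0 0 0 14;60 0 0 0 0 0 21;60 0 0 0 0 0 28;60 0 0 0 0 0 35;60 0 0 0 0 0 37;60 0 0 0 0 0 37;60 0 0 0 0 0 37"}}

```text
t: 47.02
eef_pos: [0.4515, 0.0504, 0.2411]
eef_rot: [0.744, 0.668, -0.0, -0.0]
wrist_force: [-0.8, 0.9, 0.4]
grip_width: 0.0601
gripper_force: 0.0
```

Emit:
{"fn": "arm_command", "kwargs": {"targets": "60 0 0 0 0 0 0;60 0 0 0 0 0 0;60 0 0 0 0 0 0"}}

```text
t: 47.27
eef_pos: [0.4514, 0.0499, 0.2412]
eef_rot: [0.745, 0.667, -0.0, 0.0]
wrist_force: [-0.4, -1.3, -0.2]
grip_width: 0.06
gripper_force: 0.0
```

Run:
```python
from h import *
m,p,d=snap("wrist","w18")
uv=proj(m,[[.452,.0513,.142]]).round().astype(int)[0]; k=np.zeros((384,512),np.uint8);cv2.circle(k,tuple(map(int,uv)),28,1,-1)
ys,xs=np.nonzero((p.max(2)<75)&(k>0)); b=(xs.mean(),ys.mean());print(uv,b,len(xs),onplane(m,b,.142)); move([.452,.0513,.134])
```

```text
[256 193] (np.float64(255.39904610492846), np.float64(190.51510333863274)) 629 [[0.45196887 0.05337493 0.142     ]]
shift [  1.6   0.4 107.3] tilt [ 0. -0. -1.] tool y yaw -6.32
```

Emit:
{"fn": "arm_command", "kwargs": {"targets": "60 2 0 30 0 0 0;60 2 0 65 0 0 0;60 2 0 95 0 0 0;60 2 0 107 0 0 0;40 2 0 107 0 0 0;40 2 0 107 0 0 0;40 2 0 107 0 0 0;40 2 0 107 0 0 0"}}

```text
t: 47.98
eef_pos: [0.4527, 0.0519, 0.1356]
eef_rot: [0.745, 0.667, 0.001, 0.001]
wrist_force: [-0.2, -0.8, -0.3]
grip_width: 0.0398
gripper_force: 0.0
```

Emit:
{"fn": "arm_command", "kwargs": {"targets": "40 0 12 0 0 0 0;40 0 24 0 0 0 0;40 0 36 0 0 0 0;40 0 48 0 0 0 0;40 0 60 0 0 0 0;40 0 72 0 0 0 0;40 0 80 0 0 0 0;40 0 85 0 0 0 0"}}

```text
t: 48.65
eef_pos: [0.536, 0.0424, 0.1349]
eef_rot: [0.745, 0.667, -0.0, -0.001]
wrist_force: [-12.1, 2.1, 8.1]
grip_width: 0.0398
gripper_force: 6.1
```

Emit:
{"fn": "arm_command", "kwargs": {"targets": "40 0 2 0 0 0 0;40 0 4 0 0 0 0;40 0 4 0 0 0 0;40 0 4 0 0 0 0"}}

```text
t: 48.98
eef_pos: [0.5359, 0.0425, 0.1341]
eef_rot: [0.745, 0.667, -0.003, -0.003]
wrist_force: [-10.6, 0.3, 5.9]
grip_width: 0.04
gripper_force: 5.3
```

Emit:
{"fn": "arm_command", "kwargs": {"targets": "40 0 -4 0 0 0 0;40 0 -9 0 0 0 0;60 0 -9 -20 0 0 0;60 0 -9 -55 0 0 0;60 0 -9 -90 0 0 0;60 0 -9 -130 0 0 0;60 0 -9 -170 0 0 0;60 0 -9 -200 0 0 0"}}

```text
t: 49.65
eef_pos: [0.5319, 0.0429, 0.3386]
eef_rot: [0.745, 0.667, 0.002, 0.002]
wrist_force: [0.1, 0.2, -0.2]
grip_width: 0.0602
gripper_force: 0.0
```

Emit:
{"fn": "arm_command", "kwargs": {"targets": "60 0 0 0 0 0 0;60 0 0 0 0 0 0;60 0 0 0 0 0 0;60 0 0 0 0 0 0"}}

```text
t: 49.98
eef_pos: [0.5304, 0.0428, 0.333]
eef_rot: [0.745, 0.667, -0.001, -0.001]
wrist_force: [0.1, 0.3, -0.4]
grip_width: 0.0603
gripper_force: 0.0
```

Run:
```python
from h import *
m,p,d=snap("wrist","w19"); snap("scene","s19"); o=env.observe();print(o["eef_pos"],o["t"])
uv=proj(m,[[.527,.0437,.142]]).round().astype(int)[0]; k=np.zeros((384,512),np.uint8);cv2.circle(k,tuple(map(int,uv)),25,1,-1)
ys,xs=np.nonzero((p.max(2)<75)&(k>0)); b=(xs.mean(),ys.mean());print(uv,b,len(xs),onplane(m,b,.142))
a=cv2.resize(cv2.imread("pics/s19.png")[80:270,90:430],None,fx=2.3,fy=2.3,interpolation=cv2.INTER_CUBIC);cv2.imwrite("pics/c19.png",a)
```

```text
[0.53049584 0.04281025 0.33286362] 50.0833
[252 165] (np.float64(252.93015873015872), np.float64(164.11111111111111)) 315 [[0.52805756 0.04492638 0.142     ]]
```

View pics/c19.png

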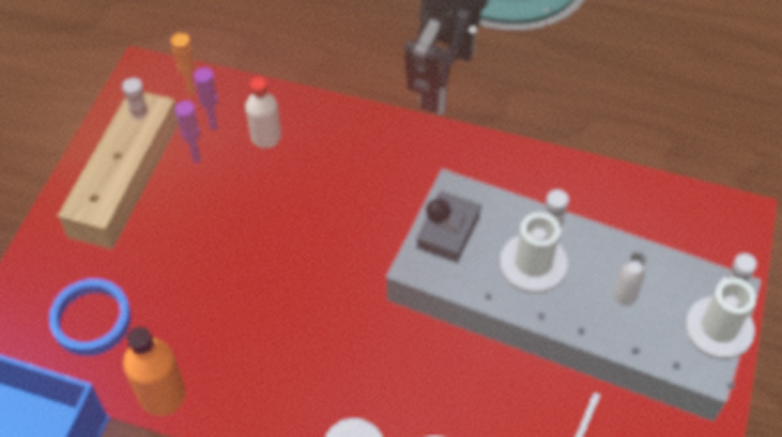

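The final view shows both housings pinned on spigots 1 and 3, the spare pin still in the rack and the bystanders where they were. The lever knob is at its running end, (0.528, 0.045), and the arm is clear.

```bash
python3 -c "
from plant import env
print(env.finish_job())"
```

```text
the job is handed in; nothing more can be done
None
```

The job is handed in: I stopped the rig, seated both housings present on spigots 1 and 3 and locked each with a rack pin, then started the rig, leaving the spare pin in the rack; no verdict was returned.

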